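# Clamp a half-painted plaque in the screw vise

## Robot

A 7-joint arm with a two-finger parallel gripper is mounted at the origin on the work surface. World frame = base frame: x ahead of the robot, y to its left, z up, the work surface at z = 0. Lengths are in m, angles in rad, forces in N, time in s.
With the tool pointing down it reaches from about 0.425 to 0.95 m from the base axis. Payload 4.7 kg.
Tool frame: the origin (TCP) lies midway between the tips of the shut fingers; the grasp point (between the pads) lies 19 mm behind it (grip_depth is the distance from the TCP to the grasp point, in m); x points along the fingers, y is the direction in which the jaws open and shut, and the axes are right-handed (so a half turn about x gives the same grasp; the last joint's range is limited). The gripper opens to 85 mm and grips with 20 to 120 N. Pads are 22 mm wide; open, the fingers measure 114 mm over their backs; the gripper's body (76 mm by 85 mm) begins 54 mm behind the grasp point. The pads swing forward as they close: fully open they stand 13 mm farther back than shut.
Start: joints at [1.211, 0.469, -0.049, 1.532, 0.024, 1.141, -0.082], TCP at [0.219, -0.638, 0.231] pointing down, gripper open.
Joint ranges: [-2.59, 2.59], [-0.33, 1.99], [-1.39, 1.29], [0.1, 2.45], [-1.04, 4.18], [0.21, 1.99], [-2.66, 2.66]. Speed limits (rad/s): [2.57, 2.57, 3.14, 3.14, 3.14, 3.14, 3.14].

## Interface

Orientations are given as a unit quaternion [w, x, y, z].
In Python, from plant import get_obs, get_image, camera_model, job_done, grip_depth gives the robot as it stands.
- The arm moves only by the shell command python3 -m creep 'ROWS'. ROWS is JSON, a list of rows, each an object with "twist": the turn, a rotation vector about the world's x, y, z each as a share of 60 degrees, from -1 to 1, a list of three; "delta_pos": the shift along the world's x, y, z each as a share of 0.8 m, from -1 to 1, a list of three; "fingers": the gripper's target within -1 to 1 (shut at 1, half-way at 0, fully open at -1). In form: [{"twist": [ax, ay, az], "delta_pos": [dx, dy, dz], "fingers": fingers}, ...]. A call has 1 to 20 rows; each row is the pose to reach, as a shift and turn from the pose commanded when the call began; what a row does not reach only later rows make up. A row lasts 1/12 s, in which the tool goes at most 41.7 mm and 7.16 degrees, less where a joint would pass 70% of its speed; a pose out of reach is approached as far as the arm can. A call with a number of a shift or a turn outside -1 to 1 is refused whole. A call with a gripper value outside its range is refused whole. The fingers move at their own pace and stop on an object; the grip force is fixed at half the most. Time passes only in rows, so rows that repeat a pose let the fingers close. It gives the time, the measured TCP pose, the force and the opening at its end, in the units of the state.
- get_obs(): the state, without advancing time (a new reading comes with each control period).
- get_image(name): name is "scene" or "top" or "wrist"; returns the picture (480x640x3 uint8, red, green, blue); there is no depth.
- camera_model(name): a dict with "fx", "fy", "cx", "cy" (pixels), "world_to_cam" (4x4, takes a point from world to camera coordinates). Camera axes: x right, y down, z forward; pixel columns grow to the right and rows downward; lengths in m; the calibration is good to about 2 mm. The wrist camera is an equidistant fisheye: a pixel r from the principal point sees the ray r / f radians off the axis. A picture is of the moment at which its call begins: read the wrist's pose just before it. camera_model takes no time and is no camera call; for the wrist camera it gives the pose at the moment of the call.
- job_done(): hands the job in, once; it reports no verdict.
The state is a dict: "time": time; "joint_pos": joint angles; "qd": joint speeds; "joint_efforts": joint torques, N m; "tool_pos": TCP position; "eef_rot": TCP orientation; "force": force on the tool from outside, world axes, zero at the start; "wrist_torque": the same for the moment, N m; "width": finger opening in m.
Only numpy, scipy, OpenCV 4.12 (cv2) and the standard library are available. Lean on these libraries where they do the work, as an engineer would, in place of code of your own. Each camera call takes 0.05 s, during which the arm holds its last target. There are 200 camera calls.

## Task

Slide the bare end of the half-painted wooden plaque into the little upright vise, flat on its bed, straight, centred and right home against the back stop, with the painted end sticking out towards you. Then turn the T-handle clockwise until you feel from its resistance that the jaw holds the plaque firmly, but do not overtighten it or the soft wood will be dented; let go and leave everything else on the bench where it is.

Things in the scene. Friction and masses are not known exactly. Their poses are not given: they have to be found in the camera images.
- plaque_center (a point): Half-painted bar of light wood, 150 x 34 x 14 mm (x, y, z), 75 g, flat on the bench; the point is its very centre, 7 mm up. The -x end (60 mm of black lacquer with an orange disc) is the painted end and roughly faces the robot at the start; the bare +x half goes into the vise. Pinch it across the 34 mm, e.g. 55 mm from the centre towards -x, clear of the vise head.
- painted_end (a point): Middle of the painted end face of the plaque, 75 mm from its centre towards -x, half-way up; axes as the plaque.
- vise: Upright screw vise, green, bolted down. Origin at bench height under the screw; x from the open front to the back, z up. Base plate x -100 to 100, y -60 to 60, 18 mm thick. Bed block x -45 to 45, y -30 to 30 mm, top at 47 mm. Plaque when home: centre at x -40, y 0, z 54 mm, its x along this x. Columns at x 62, y -29 and 29 mm.
- stop_face (a point): Foot of the front face of the steel back stop, at bed height: 35 mm behind the screw, 47 mm above the bench, axes as the vise. The stop is 52 mm wide and stands 10 mm above the bed. The bare end of the plaque must butt against it.
- screw_top (a point): Top of the brass collar on the vise head, on the screw axis, 138 mm above the bench, axes as the vise. The head spans x -28 to 79 mm, 104 to 130 mm above the bench. Below it hangs the rubber-faced moving jaw, x -25 to 30, y -25 to 25 mm; its face starts 17.5 to 24 mm above the bed (not measured).
- handle_grip (a point): Centre of the T-handle's wooden crossbar, on the screw axis, 172 mm above the bench. Bar 100 mm long (this x), 16 wide (y), 18 high, flat sides, 12 mm stem below with 25 mm free height. It turns about the vertical, stays at its height and stays where it is left. Clockwise from above lowers the jaw by 20 mm a turn. For its feel see screw.
- screw (a point): The vise screw where it leaves the head, on its axis, 104 mm above the bench. How it feels: it runs stiffly at about 0.45 N m. Once the jaw bears on the plaque, the torque to turn on climbs by about 1 N m per rad: 0.19 N m above running (60 N at the jaw) just holds, 0.3 above (95 N) is right, from 0.44 above (140 N) the wood dents. Its dry friction also acts when it stands still.
- pliers: Red-handled pliers, 150 mm long, 15 mm high, origin under the middle; not to be moved.
- glasses_case: Black case, 118 x 64 x 42 mm, origin under its centre; not to be moved.
- brooch: Small painted brooch, 63 x 46 x 10 mm, origin under its centre; not to be moved.
- pencil: Red pencil, 175 mm long, 8 mm thick, origin under its middle; not to be moved.
- paintbrush: Blue paintbrush, 190 mm long, 8 mm thick, origin under its middle; not to be moved.
- glue_jar: White jar with yellow cap, 56 mm across, 75 mm high, origin under its centre; not to be moved.
Not all that is in view belongs to the job. There is more than one size of the part that bears plaque_center; the job needs the smaller.

How it is judged:
By the outcome, as a careful person would: the job done as asked, in the order asked, and still so for the second after the job is handed in, with the robot touching nothing.
It also fails if it takes over 72 s, if anything falls off the work surface, if the arm or the gripper's body presses on something with over 40 N, if the wrist force passes 120 N, or if a joint passes its speed limit or range.

## Working session

There is one attempt and no reset: what is moved stays moved. The work goes in short steps, Python scripts to look and compute and a shell command to move; the robot and the scene stay as the last step left them, time stands still between calls to the robot, and variables do not carry over. Pictures are saved under pics/ and viewed, about 8 in all and at most 12, crops included, and the job is handed in when it is done.

```bash
mkdir -p pics; ls; python3 - <<'E'
from plant import *
import cv2
for n in ("scene","top"):
    cv2.imwrite(f"pics/{n}0.png",get_image(n)[:,:,::-1])
    m=camera_model(n);print(n,m)
o=get_obs();print({k:o[k] for k in("time","tool_pos","eef_rot","force","wrist_torque","width")},grip_depth)
E
```

```text
pics
scene {'fx': 500.0430102797241, 'fy': 500.0430102797241, 'cx': 326.36026600732856, 'cy': 232.78226985120804, 'world_to_cam': array([[-0.36702656,  0.93006579,  0.01640526,  0.21712708],
       [ 0.62341243,  0.25902658, -0.73774126, -0.27209617],
       [-0.69039731, -0.26054339, -0.67488421,  1.63270399],
       [ 0.        ,  0.        ,  0.        ,  1.        ]])}
top {'fx': 466.1801828471865, 'fy': 466.1801828471865, 'cx': 324.9731466318527, 'cy': 237.0161321404321, 'world_to_cam': array([[-1.91749199e-02, -9.99810282e-01, -3.42378556e-03,
        -7.35087194e-03],
       [-9.89215463e-01,  1.94688448e-02, -1.45167943e-01,
         5.81938371e-01],
       [ 1.45207059e-01,  6.03277934e-04, -9.89401105e-01,
         1.03374790e+00],
       [ 0.00000000e+00,  0.00000000e+00,  0.00000000e+00,
         1.00000000e+00]])}
{'time': 0.1, 'tool_pos': array([ 0.2190905 , -0.63789766,  0.23037364]), 'eef_rot': array([-0.11582918, -0.69733968, -0.11704352,  0.69756848]), 'force': array([ 0.06669649, -0.22666782, -0.05521299]), 'wrist_torque': array([-0.01034772,  0.00743974, -0.03484223]), 'width': 0.08550482565611423} 0.0187
```

View pics/top0.png

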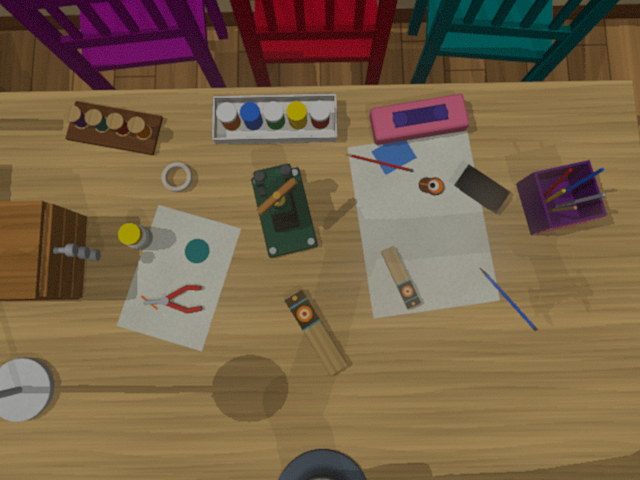

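View pics/scene0.png

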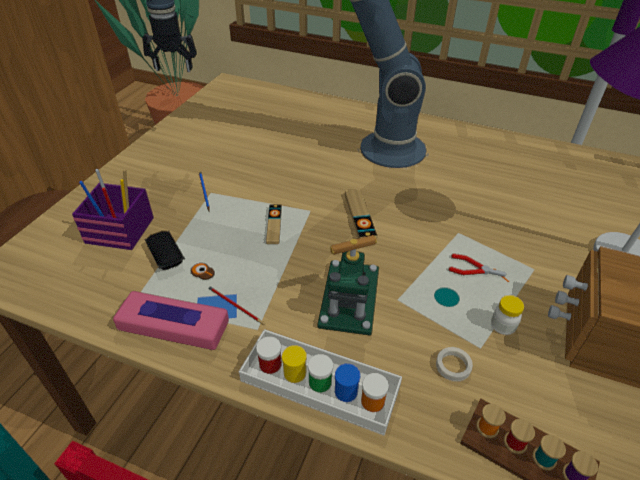

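The top view shows the small plaque at about (402,278), painted end towards the robot. The vise base is around (285,210), with the handle at about (278,196). In the scene view the columns are on the far side, so the vise opens towards the robot. I'll zoom in on both.

```bash
cat > h.py <<'E'
import numpy as np, cv2
from plant import *
def bp(name,px,z,m=None):
    m=m or camera_model(name); W=np.linalg.inv(m["world_to_cam"])
    u=(px[0]-m["cx"])/m["fx"]; v=(px[1]-m["cy"])/m["fy"]
    if name=="wrist":
        r=np.hypot(u,v); s=np.sin(r)/max(r,1e-9); d=np.array([u*s,v*s,np.cos(r)])
    else: d=np.array([u,v,1.])
    d=W[:3,:3]@d; c=W[:3,3]; return c+d*(z-c[2])/d[2]
def proj(name,P,m=None):
    m=m or camera_model(name); q=m["world_to_cam"]@np.append(P,1)
    if name=="wrist":
        t=np.arctan2(np.hypot(q[0],q[1]),q[2]); k=t/max(np.hypot(q[0],q[1]),1e-9); a=q[:2]*k
    else: a=q[:2]/q[2]
    return np.array([m["fx"]*a[0]+m["cx"],m["fy"]*a[1]+m["cy"]])
E
python3 - <<'E'
import cv2,numpy as np
i=cv2.imread("pics/top0.png")
a=cv2.resize(i[155:265,240:330],None,fx=5,fy=5,interpolation=cv2.INTER_CUBIC)
b=cv2.resize(i[240:315,370:430],None,fx=5,fy=5,interpolation=cv2.INTER_CUBIC)
c=np.zeros((550,760,3),np.uint8);c[:550,:450]=a;c[:375,455:755]=b
cv2.imwrite("pics/c1.png",c)
E
```

```text
(no output)
```

View pics/c1.png

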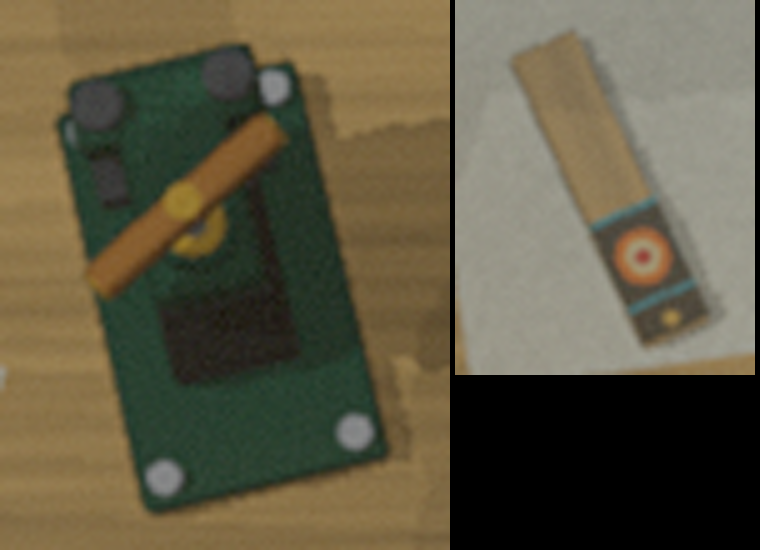

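```bash
python3 - <<'E'
from h import *
t=lambda p:(p[0]/5+240-.4,p[1]/5+155-.4)
q=lambda p:((p[0]-455)/5+370-.4,p[1]/5+240-.4)
B=np.array([bp("top",t(p),.018) for p in [(148,510),(387,455),(297,66),(62,120)]])
print("base",B.round(4),B.mean(0))
d=(B[2]+B[3]-B[0]-B[1]);print("yaw",np.degrees(np.arctan2(d[1],d[0])),np.linalg.norm(d)/2,np.linalg.norm(B[0]-B[1]))
d=B[0]-B[1];print("yaw y-edge",np.degrees(np.arctan2(-d[0],d[1])))
print("cap",bp("top",t((183,200)),.182),"bar ends",bp("top",t((100,283)),.181),bp("top",t((275,130)),.181),"collar",bp("top",t((199,226)),.138))
P=np.array([bp("top",q(p),.014) for p in [(513,62),(577,32),(709,317),(645,347)]])
print("plq",P.round(4),P.mean(0)); d=P[0]+P[1]-P[2]-P[3];print(np.degrees(np.arctan2(d[1],d[0])),np.linalg.norm(d)/2,np.linalg.norm(P[0]-P[1]))
from scipy.spatial.transform import Rotation as R
o=get_obs();print(R.from_quat(o["eef_rot"],scalar_first=True).as_matrix().round(3))
E
```

```text
base [[5.414e-01 1.132e-01 1.800e-02]
 [5.652e-01 5.000e-04 1.800e-02]
 [7.554e-01 4.080e-02 1.800e-02]
 [7.308e-01 1.543e-01 1.800e-02]] [0.64820495 0.07720013 0.018     ]
yaw 12.097673399505956 0.1941243492256653 0.11515035163611234
yaw y-edge 11.94343336877788
cap [0.65033452 0.07876988 0.182     ] bar ends [0.61680129 0.11264403 0.181     ] [0.67915548 0.04112566 0.181     ] collar [0.64956285 0.0766712  0.138     ]
plq [[ 0.5475 -0.1505  0.014 ]
 [ 0.5612 -0.1813  0.014 ]
 [ 0.4268 -0.2371  0.014 ]
 [ 0.4136 -0.2068  0.014 ]] [ 0.48728501 -0.19389812  0.014     ]
22.66001010054204 0.1454076568323169 0.033640815011735756
[[-0.001  0.325 -0.946]
 [ 0.002 -0.946 -0.325]
 [-1.    -0.002  0.   ]]
```

Fitted so far: vise origin about (0.650, 0.0775) with yaw 12°, and plaque centre about (0.4875, −0.194) with yaw 22.7°. The measured sizes agree to within 3%. Next I go above the pinch point (0.437, −0.215).

```bash
python3 -m creep '[{"twist":[0,0,0.062],"delta_pos":[0.272,0.528,-0.1],"fingers":-1},{"twist":[0,0,0.062],"delta_pos":[0.272,0.528,-0.1],"fingers":-1},{"twist":[0,0,0.062],"delta_pos":[0.272,0.528,-0.1],"fingers":-1},{"twist":[0,0,0.062],"delta_pos":[0.272,0.528,-0.1],"fingers":-1},{"twist":[0,0,0.062],"delta_pos":[0.272,0.528,-0.1],"fingers":-1},{"twist":[0,0,0.062],"delta_pos":[0.272,0.528,-0.1],"fingers":-1},{"twist":[0,0,0.062],"delta_pos":[0.272,0.528,-0.1],"fingers":-1},{"twist":[0,0,0.062],"delta_pos":[0.272,0.528,-0.1],"fingers":-1},{"twist":[0,0,0.062],"delta_pos":[0.272,0.528,-0.1],"fingers":-1},{"twist":[0,0,0.062],"delta_pos":[0.272,0.528,-0.1],"fingers":-1},{"twist":[0,0,0.062],"delta_pos":[0.272,0.528,-0.1],"fingers":-1},{"twist":[0,0,0.062],"delta_pos":[0.272,0.528,-0.1],"fingers":-1},{"twist":[0,0,0.062],"delta_pos":[0.272,0.528,-0.1],"fingers":-1},{"twist":[0,0,0.062],"delta_pos":[0.272,0.528,-0.1],"fingers":-1},{"twist":[0,0,0.062],"delta_pos":[0.272,0.528,-0.1],"fingers":-1},{"twist":[0,0,0.062],"delta_pos":[0.272,0.528,-0.1],"fingers":-1},{"twist":[0,0,0.062],"delta_pos":[0.272,0.528,-0.1],"fingers":-1},{"twist":[0,0,0.062],"delta_pos":[0.272,0.528,-0.1],"fingers":-1}]'
python3 - <<'E'
from h import *
from scipy.spatial.transform import Rotation as R
m=camera_model("wrist");np.save("pics/w1.npy",m,allow_pickle=True)
im=get_image("wrist");cv2.imwrite("pics/w1.png",im[:,:,::-1]);o=get_obs()
print(o["tool_pos"],R.from_quat(o["eef_rot"],scalar_first=True).as_matrix().round(4),np.linalg.inv(m["world_to_cam"])[:3],m["fx"])
c,s=np.cos(np.radians(22.7)),np.sin(np.radians(22.7))
for a in (-.075,.075):
  for b in(-.017,.017): print(proj("wrist",[.4875+a*c-b*s,-.194+a*s+b*c,.014],m).round(1))
E
```

```text
time: 1.6
tool_pos: [0.4364, -0.2172, 0.1514]
eef_rot: [0.138, 0.693, 0.138, -0.693]
force: [0.7, 0.1, -0.6]
width: 0.0853
[ 0.43647367 -0.21697424  0.15140844] [[ 1.000e-04  3.836e-01 -9.235e-01]
 [-3.000e-04 -9.235e-01 -3.836e-01]
 [-1.000e+00  4.000e-04  0.000e+00]] [[ 3.82830476e-01 -8.84104717e-01 -2.67954616e-01  5.04471091e-01]
 [-9.23818516e-01 -3.66241170e-01 -1.11475354e-01 -1.88635834e-01]
 [ 4.19874348e-04  2.90217599e-01 -9.56960589e-01  2.93816630e-01]] 371.64829954431775
[337.2 247.7]
[294.4 247.9]
[338.  54.]
[292.   54.2]
```

View pics/w1.png

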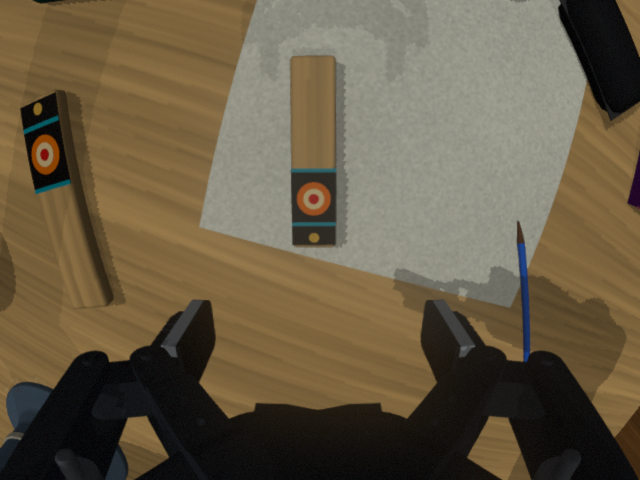

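The wrist view shows the plaque corners at (292,245), (336,245), (291,56) and (336,56). That is within 2 px of the prediction, so I descend and pinch.

```bash
python3 -m creep '[{"twist":[0,0,0],"delta_pos":[0,0,-0.05],"fingers":-1},{"twist":[0,0,0],"delta_pos":[0,0,-0.1],"fingers":-1},{"twist":[0,0,0],"delta_pos":[0,0.0005,-0.14],"fingers":-0.3},{"twist":[0,0,0],"delta_pos":[0,0.0005,-0.17],"fingers":-0.1},{"twist":[0,0,0],"delta_pos":[0,0.0005,-0.18],"fingers":0},{"twist":[0,0,0],"delta_pos":[0,0.0005,-0.186],"fingers":0},{"twist":[0,0,0],"delta_pos":[0,0.0005,-0.186],"fingers":0},{"twist":[0,0,0],"delta_pos":[0,0.0005,-0.186],"fingers":0}]'
python3 -m creep '[{"twist":[0,0,0],"delta_pos":[0,0,0],"fingers":1},{"twist":[0,0,0],"delta_pos":[0,0,0],"fingers":1},{"twist":[0,0,0],"delta_pos":[0,0,0],"fingers":1},{"twist":[0,0,0],"delta_pos":[0,0,0],"fingers":1},{"twist":[0,0,0],"delta_pos":[0,0,0],"fingers":1},{"twist":[0,0,0],"delta_pos":[0,0,0],"fingers":1}]'
```

```text
time: 2.32
tool_pos: [0.4379, -0.2161, 0.0036]
eef_rot: [0.139, 0.694, 0.138, -0.693]
force: [-1.2, 0.3, -0.0]
width: 0.0428
time: 2.82
tool_pos: [0.4381, -0.2161, 0.0044]
eef_rot: [0.14, 0.694, 0.138, -0.692]
force: [0.5, 0.2, 6.6]
width: 0.0322
```

```bash
python3 -m creep '[{"twist":[0,0,0],"delta_pos":[0,0,0.03],"fingers":1},{"twist":[0,0,0],"delta_pos":[0,0,0.07],"fingers":1},{"twist":[0,0,-0.05],"delta_pos":[0,0.03,0.1],"fingers":1},{"twist":[0,0,-0.1],"delta_pos":[0.01,0.07,0.12],"fingers":1},{"twist":[0,0,-0.15],"delta_pos":[0.02,0.11,0.12],"fingers":1},{"twist":[0,0,-0.178],"delta_pos":[0.03,0.15,0.12],"fingers":1},{"twist":[0,0,-0.178],"delta_pos":[0.04,0.19,0.12],"fingers":1},{"twist":[0,0,-0.178],"delta_pos":[0.04,0.23,0.12],"fingers":1},{"twist":[0,0,-0.178],"delta_pos":[0.04,0.27,0.12],"fingers":1},{"twist":[0,0,-0.178],"delta_pos":[0.04,0.3,0.1],"fingers":1},{"twist":[0,0,-0.178],"delta_pos":[0.04,0.319,0.08],"fingers":1},{"twist":[0,0,-0.178],"delta_pos":[0.04,0.319,0.066],"fingers":1},{"twist":[0,0,-0.178],"delta_pos":[0.04,0.319,0.066],"fingers":1},{"twist":[0,0,-0.178],"delta_pos":[0.04,0.319,0.066],"fingers":1},{"twist":[0,0,-0.178],"delta_pos":[0.04,0.319,0.066],"fingers":1},{"twist":[0,0,-0.178],"delta_pos":[0.04,0.319,0.066],"fingers":1}]'
python3 - <<'E'
from h import *
from scipy.spatial.transform import Rotation as R
m=camera_model("wrist")
im=get_image("wrist");cv2.imwrite("pics/w2.png",im[:,:,::-1]);cv2.imwrite("pics/t2.png",get_image("top")[:,:,::-1]);o=get_obs()
a=R.from_quat(o["eef_rot"],scalar_first=True).as_matrix();print(a.round(4),o["tool_pos"])
y=-a[:2,2];y=np.degrees(np.arctan2(y[1],y[0]));print("yaw",y)
V=np.array([.650,.0775]);c,s=np.cos(np.radians(12)),np.sin(np.radians(12))
f=lambda x,y,z:proj("wrist",[V[0]+x*c-y*s,V[1]+x*s+y*c,z],m).round(1)
for n,p in dict(baseL=(-.1,.06,.018),baseR=(-.1,-.06,.018),bedL=(-.045,.03,.047),bedR=(-.045,-.03,.047),headL=(-.028,.03,.13),headR=(-.028,-.03,.13)).items():print(n,f(*p))
E
```

```text
time: 4.15
tool_pos: [0.4697, 0.0388, 0.0564]
eef_rot: [0.073, 0.704, 0.073, -0.703]
force: [-0.1, 0.9, -0.5]
width: 0.0322
[[ 1.800e-03  2.064e-01 -9.785e-01]
 [-1.000e-04 -9.785e-01 -2.064e-01]
 [-1.000e+00  5.000e-04 -1.700e-03]] [0.4695165  0.03897802 0.05615174]
yaw 11.911073433421775
baseL [195.8 112.1]
baseR [438.3 111.5]
bedL [244.4 -19.3]
bedR [389.1 -19.7]
headL [ 188.7 -182.9]
headR [ 443.6 -183.7]
```

View pics/w2.png

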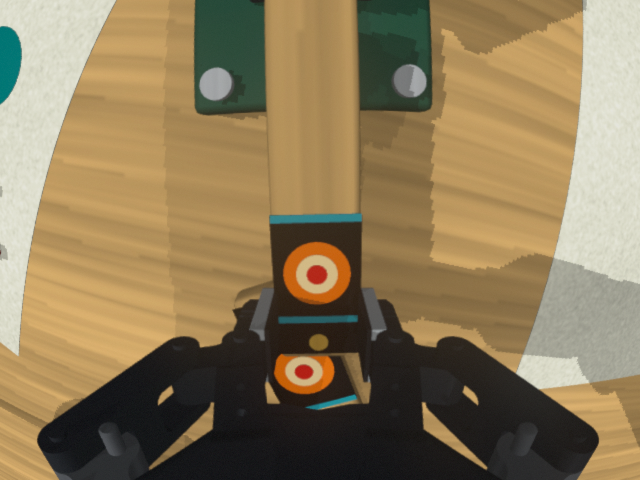

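The wrist view shows the base front edge from (195,113) to (432,109) and the bolts at (216,84) and (410,80). That suggests the vise yaw is nearer 13°. I'll fit the plaque and vise edges numerically.

```bash
python3 - <<'E'
from h import *
m=camera_model("wrist");im=cv2.imread("pics/w2.png").astype(float)
r=cv2.GaussianBlur(im[:,:,2],(0,0),1)
def line(pts,z,ax):
    P=np.array([bp("wrist",p,z,m)[:2] for p in pts]);v=cv2.fitLine(P.astype(np.float32),cv2.DIST_HUBER,0,.001,.001).ravel()
    d=v[:2]*np.sign(v[ax]);return np.degrees(np.arctan2(d[1],d[0])),v[2:],P
gx=np.diff(r,axis=1);gy=np.diff(r,axis=0)
rows=[k for k in range(5,95)]
zt=.066
L=[(np.argmax(gx[k,255:285])+255.5,k) for k in rows];Rr=[(np.argmin(gx[k,345:375])+345.5,k) for k in rows]
a=line(L,zt,0);b=line(Rr,zt,0);print("plaque yaw",a[0],b[0],"mid",(a[1]+b[1])/2,a[2][[0,-1]].ravel(),b[2][[0,-1]].ravel())
F=[(k,np.argmax(gy[95:125,k])+95.5) for k in list(range(205,255))+list(range(372,422))]
f=line(F,.018,1);print("front edge yaw",f[0]-90,f[1])
S=[(np.argmin(gx[k,180:210])+180.5,k) for k in range(5,100)];T=[(np.argmax(gx[k,420:445])+420.5,k) for k in range(5,100)]
s=line(S,.018,0);t=line(T,.018,0);print("sides",s[0],t[0],s[1],t[1])
n=np.array([-np.sin(np.radians(12.7)),np.cos(np.radians(12.7))])
print("lat coords: plaqueL,R",a[1]@n,b[1]@n,"sides",s[1]@n,t[1]@n)
top=cv2.imread("pics/t2.png");cv2.imwrite("pics/t2c.png",cv2.resize(top[150:300,230:380],None,fx=4,fy=4,interpolation=cv2.INTER_CUBIC))
E
```

```text
plaque yaw 12.667637 13.055238 mid [0.5698327  0.06270258] [0.58325279 0.08286941 0.55041437 0.07499995] [0.58978146 0.0504407  0.55702453 0.04298398]
front edge yaw 12.634949 [0.5503073  0.05857766]
sides 12.21278 12.411274 [0.57122624 0.12331878] [0.5920562  0.00802593]
lat coords: plaqueL,R -0.04771383131497371 -0.08050021121742376 sides -0.005280186866057288 -0.12233173573625282
```

View pics/t2c.png

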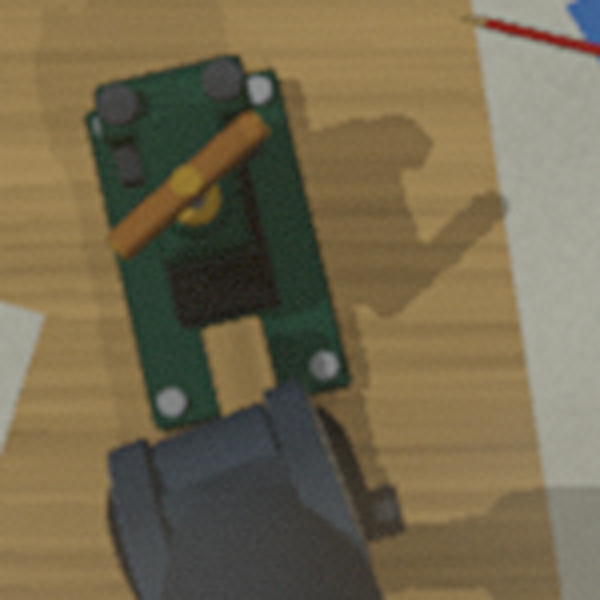

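Plaque yaw is 12.9° against about 12.4° for the vise, and it is centred to within 0.5 mm. I make a small correction, lower 3.5 mm, and slide in.

```bash
python3 -m creep '[{"twist":[0,0,-0.007],"delta_pos":[0,0.001,-0.0045],"fingers":1},{"twist":[0,0,-0.007],"delta_pos":[0,0.001,-0.0045],"fingers":1},{"twist":[0,0,-0.007],"delta_pos":[0.012,0.0035,-0.0045],"fingers":1},{"twist":[0,0,-0.007],"delta_pos":[0.024,0.006,-0.0045],"fingers":1},{"twist":[0,0,-0.007],"delta_pos":[0.036,0.009,-0.0045],"fingers":1},{"twist":[0,0,-0.007],"delta_pos":[0.048,0.0115,-0.0045],"fingers":1},{"twist":[0,0,-0.007],"delta_pos":[0.06,0.014,-0.0045],"fingers":1},{"twist":[0,0,-0.007],"delta_pos":[0.072,0.017,-0.0045],"fingers":1},{"twist":[0,0,-0.007],"delta_pos":[0.084,0.0195,-0.0045],"fingers":1},{"twist":[0,0,-0.007],"delta_pos":[0.093,0.0215,-0.0045],"fingers":1},{"twist":[0,0,-0.007],"delta_pos":[0.098,0.0225,-0.0045],"fingers":1},{"twist":[0,0,-0.007],"delta_pos":[0.098,0.0225,-0.0045],"fingers":1},{"twist":[0,0,-0.007],"delta_pos":[0.098,0.0225,-0.0045],"fingers":1}]'
```

```text
time: 5.33
tool_pos: [0.5164, 0.0521, 0.0426]
eef_rot: [-0.075, -0.679, -0.069, 0.727]
force: [-49.2, -5.9, 8.5]
width: 0.032
```

It was blocked with 49 N of push. I'll look before doing anything else.

```bash
python3 - <<'E'
from h import *
from scipy.spatial.transform import Rotation as R
w=get_image("wrist")[:,:,::-1];s=get_image("scene")[:,:,::-1];o=get_obs()
print(o["tool_pos"],o["force"],o["wrist_torque"],R.from_quat(o["eef_rot"],scalar_first=True).as_matrix().round(3))
c=np.zeros((480,800,3),np.uint8);c[:,:480]=w[:,80:560];c[:400,480:]=cv2.resize(s[190:350,290:418],None,fx=2.5,fy=2.5,interpolation=cv2.INTER_CUBIC)
cv2.imwrite("pics/c3.png",c)
E
```

```text
[0.51637347 0.05206621 0.04266867] [-49.37723503  -5.40702086   8.74101089] [-1.12428168 10.02407567  0.40660101] [[-0.067  0.203 -0.977]
 [-0.016 -0.979 -0.202]
 [-0.998  0.002  0.068]]
```

View pics/c3.png

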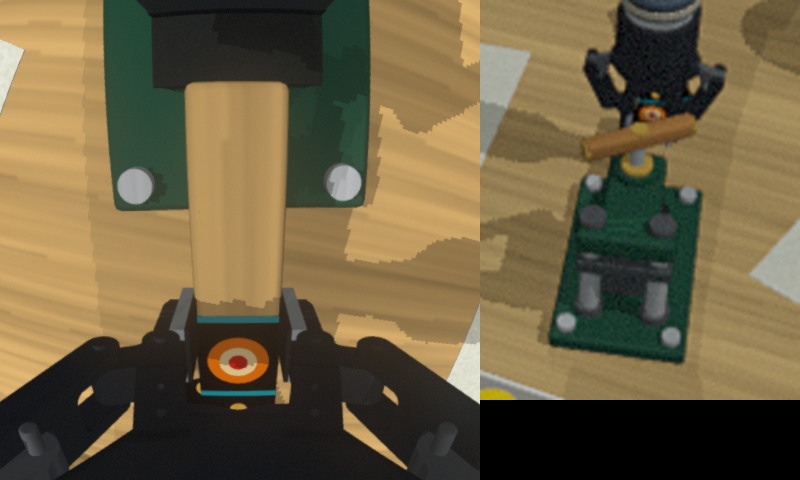

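The wrist view shows the bare end at about (316,83) butting the black moving jaw's front face. The nose is too high, and the plaque has slipped back about 25 mm in the pads. I back off and measure its pitch.

```bash
python3 -m creep '[{"twist":[0,0,0],"delta_pos":[-0.02,-0.0045,0],"fingers":1},{"twist":[0,0,0],"delta_pos":[-0.04,-0.009,0],"fingers":1},{"twist":[0,0,0],"delta_pos":[-0.055,-0.012,0.002],"fingers":1},{"twist":[0,0,0],"delta_pos":[-0.07,-0.0155,0.0045],"fingers":1},{"twist":[0,0,0],"delta_pos":[-0.08,-0.0175,0.0045],"fingers":1},{"twist":[0,0,0],"delta_pos":[-0.08,-0.0175,0.0045],"fingers":1},{"twist":[0,0,0],"delta_pos":[-0.08,-0.0175,0.0045],"fingers":1}]'
python3 - <<'E'
from h import *
from scipy.spatial.transform import Rotation as R
m=camera_model("wrist");np.save("pics/m4.npy",m,allow_pickle=True)
w=get_image("wrist")[:,:,::-1];s=get_image("scene")[:,:,::-1];o=get_obs();cv2.imwrite("pics/w4.png",w)
print(o["tool_pos"],o["force"],o["wrist_torque"],R.from_quat(o["eef_rot"],scalar_first=True).as_matrix().round(3))
c=np.zeros((480,800,3),np.uint8);c[:,:480]=w[:,80:560];c[:400,480:]=cv2.resize(s[150:310,290:418],None,fx=2.5,fy=2.5,interpolation=cv2.INTER_CUBIC)
cv2.imwrite("pics/c4.png",c)
E
```

```text
time: 6.02
tool_pos: [0.4842, 0.0438, 0.0555]
eef_rot: [0.071, 0.704, 0.071, -0.703]
force: [0.5, 1.0, -0.9]
width: 0.0319
[0.48462025 0.04393994 0.05549384] [ 0.77366853  0.65511657 -0.07661289] [-0.01332442  0.01484141  0.0211307 ] [[ 0.002  0.201 -0.98 ]
 [ 0.    -0.98  -0.201]
 [-1.    -0.    -0.002]]
```

View pics/c4.png

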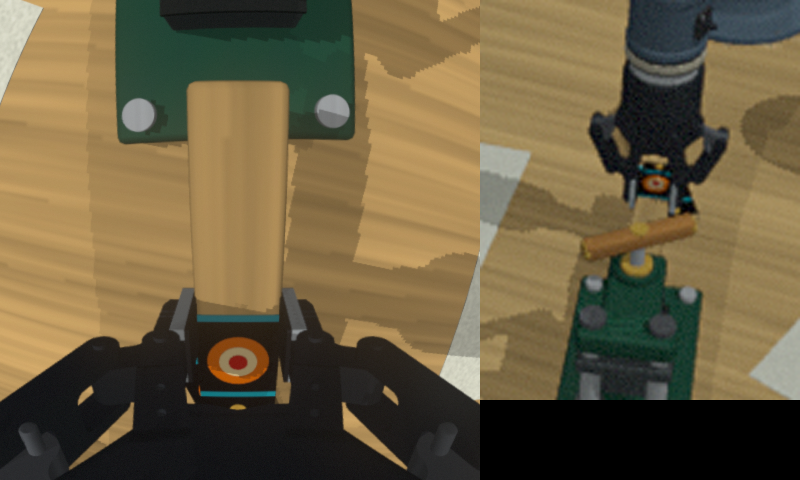

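The plaque is free again. On this view the black block ahead, top edge near (230,0), is the bed. So the nose had hit the bed front and was too low, not too high. I'll compute the pitch from the plaque's 34 mm width along its length.

```bash
python3 - <<'E'
from h import *
m=np.load("pics/m4.npy",allow_pickle=True).item();r=cv2.GaussianBlur(cv2.imread("pics/w4.png").astype(float)[:,:,2],(0,0),1)
W=np.linalg.inv(m["world_to_cam"]);c=W[:3,3]
def ray(p):
    u=(p[0]-m["cx"])/m["fx"];v=(p[1]-m["cy"])/m["fy"];t=np.hypot(u,v);s=np.sin(t)/t
    return W[:3,:3]@np.array([u*s,v*s,np.cos(t)])
gx=np.diff(r,axis=1)
L=[];Rr=[];rows=np.arange(95,285,2)
for k in rows:
    L.append((np.argmax(gx[k,258:282])+258.5,k));Rr.append((np.argmin(gx[k,355:378])+355.5,k))
print(L[0],Rr[0],L[-1],Rr[-1])
# fit: centre line p0 + s*d, tilt; unknown width edges: plane with height h(s), lateral 34mm
from scipy.optimize import least_squares
def edges(q,wd):
    x0,y0,z0,yaw,pit=q
    d=np.array([np.cos(yaw)*np.cos(pit),np.sin(yaw)*np.cos(pit),np.sin(pit)]);l=np.array([-np.sin(yaw),np.cos(yaw),0]);
    return np.array([x0,y0,z0]),d,l
def res(q,wd):
    p0,d,l=edges(q,wd);n=np.cross(d,l);e=[]
    for P,sg in((L,1),(Rr,-1)):
        for p in P:
            a=ray(p);X=c+a*((p0-c)@n)/(a@n);e.append(((X-p0)@l-sg*wd/2)*1e3)
    return e
o=get_obs()["tool_pos"]
f0=.484
for wd in(.034,.033):
    g=lambda q:res([f0,*q],wd)
    s=least_squares(g,[.044,.064,.21,0],loss="soft_l1",x_scale=[.01,.01,.1,.1]);q=[f0,*s.x];p0,d,l=edges(q,wd);n=np.cross(d,l)
    a=ray((317,83));N=c+a*((p0-c)@n)/(a@n)
    print(wd,"z@tcp",q[2],"yaw,pitch",np.degrees(q[3:]),"nose",N,"dist to tcp",np.linalg.norm((N-o)[:2]),s.cost)
N=bp("wrist",(317,83),.06,m);print(N)
E
```

```text
(np.float64(266.5), np.int64(95)) (np.float64(368.5), np.int64(95)) (np.float64(275.5), np.int64(283)) (np.float64(359.5), np.int64(283))
0.034 z@tcp 0.06500002556175664 yaw,pitch [11.94132578  7.31036245] nose [0.57111137 0.06200129 0.07643946] dist to tcp 0.08835680727774585 62.912858727559026
0.033 z@tcp 0.06853236245411597 yaw,pitch [11.92817082  7.41046838] nose [0.57066631 0.06190499 0.08007012] dist to tcp 0.08790146047421389 60.04748359290367
[0.57312658 0.06243734 0.06      ]
```

It slipped 41 mm and is now pitched about 7° nose-up, so I take it back to clear bench near its old spot, set it down level and regrip.

```bash
python3 -m creep '[{"twist":[0,0,0],"delta_pos":[-0.015,-0.003,0.01],"fingers":1},{"twist":[0,0,0],"delta_pos":[-0.02,-0.02,0.03],"fingers":1},{"twist":[0,0,0],"delta_pos":[-0.02,-0.06,0.04],"fingers":1},{"twist":[0,0,0],"delta_pos":[-0.0125,-0.1,0.04],"fingers":1},{"twist":[0,0,0],"delta_pos":[-0.0125,-0.14,0.04],"fingers":1},{"twist":[-0.01,0.05,0],"delta_pos":[-0.0125,-0.18,0.04],"fingers":1},{"twist":[-0.025,0.119,0],"delta_pos":[-0.0125,-0.22,0.03],"fingers":1},{"twist":[-0.025,0.119,0],"delta_pos":[-0.0125,-0.26,0.01],"fingers":1},{"twist":[-0.025,0.119,0],"delta_pos":[-0.0125,-0.2925,-0.01],"fingers":1},{"twist":[-0.025,0.119,0],"delta_pos":[-0.0125,-0.2925,-0.035],"fingers":1},{"twist":[-0.025,0.119,0],"delta_pos":[-0.0125,-0.2925,-0.05],"fingers":1},{"twist":[-0.025,0.119,0],"delta_pos":[-0.0125,-0.2925,-0.06],"fingers":1},{"twist":[-0.025,0.119,0],"delta_pos":[-0.0125,-0.2925,-0.061],"fingers":1},{"twist":[-0.025,0.119,0],"delta_pos":[-0.0125,-0.2925,-0.061],"fingers":1}]'
```

```text
time: 7.28
tool_pos: [0.4738, -0.1891, 0.0064]
eef_rot: [-0.077, -0.657, -0.067, 0.747]
force: [-0.5, 0.2, -0.3]
width: 0.0326
```

Release part-way, level the tool and go up to look.

```bash
python3 -m creep '[{"twist":[0,0,0],"delta_pos":[0,0,0],"fingers":0},{"twist":[0,0,0],"delta_pos":[0,0,0],"fingers":-0.1},{"twist":[0,0,0],"delta_pos":[0,0,0],"fingers":-0.3},{"twist":[0.012,-0.06,0],"delta_pos":[0,0,0.02],"fingers":-0.4},{"twist":[0.025,-0.119,0],"delta_pos":[-0.02,-0.005,0.06],"fingers":-0.6},{"twist":[0.025,-0.119,0],"delta_pos":[-0.05,-0.011,0.1],"fingers":-1},{"twist":[0.025,-0.119,0],"delta_pos":[-0.0525,-0.0115,0.14],"fingers":-1},{"twist":[0.025,-0.119,0],"delta_pos":[-0.0525,-0.0115,0.14],"fingers":-1},{"twist":[0.025,-0.119,0],"delta_pos":[-0.0525,-0.0115,0.14],"fingers":-1}]'
python3 - <<'E'
from h import *
from scipy.spatial.transform import Rotation as R
m=camera_model("wrist");np.save("pics/m5.npy",m,allow_pickle=True)
w=get_image("wrist")[:,:,::-1];o=get_obs();cv2.imwrite("pics/w5.png",w)
print(o["tool_pos"],o["force"],R.from_quat(o["eef_rot"],scalar_first=True).as_matrix().round(4))
E
```

```text
time: 8.03
tool_pos: [0.4325, -0.2005, 0.1212]
eef_rot: [0.072, 0.705, 0.07, -0.702]
force: [0.7, 0.2, -0.5]
width: 0.0855
[ 0.43169374 -0.19985609  0.11966456] [-0.64634633  0.98358779  0.29144705] [[ 0.0024  0.2005 -0.9797]
 [-0.0014 -0.9797 -0.2005]
 [-1.      0.0018 -0.002 ]]
```

View pics/w5.png

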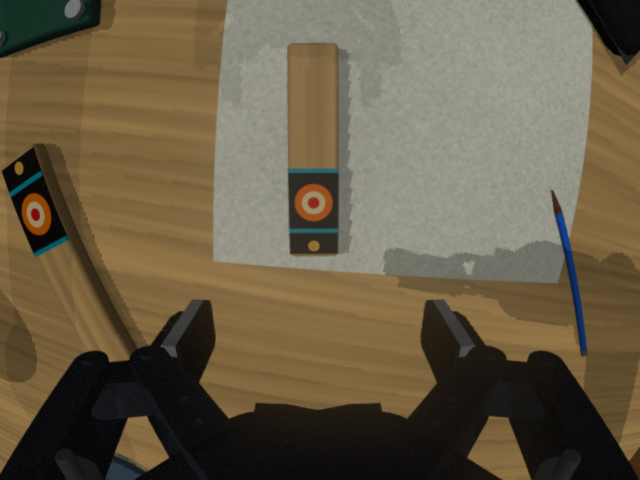

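The plaque lies flat, with corners at (290,254), (338,254), (288,44) and (338,44).

```bash
python3 - <<'E'
from h import *
m=np.load("pics/m5.npy",allow_pickle=True).item();o=get_obs()["tool_pos"]
P=np.array([bp("wrist",p,.014,m) for p in [(290,254),(338,254),(338,44),(288,44)]]);print(P.round(4))
d=P[2]+P[3]-P[0]-P[1];print(np.degrees(np.arctan2(d[1],d[0])),np.linalg.norm(d)/2)
c=P.mean(0);u=d/np.linalg.norm(d);g=c-.055*u;print(c,"grip",g,"delta/.8",(g-o)/.8,(.001-o[2])/.8)
E
```

```text
[[ 0.4158 -0.184   0.014 ]
 [ 0.4226 -0.2175  0.014 ]
 [ 0.5651 -0.1874  0.014 ]
 [ 0.5587 -0.155   0.014 ]]
11.690375818010471 0.1456960079131098
[ 0.49055308 -0.18594207  0.014     ] grip [ 0.43669395 -0.19708633  0.014     ] delta/.8 [ 0.00625026  0.00346221 -0.1320807 ] -0.14833069737277002
```

```bash
python3 -m creep '[{"twist":[0,0,0],"delta_pos":[0.0063,0.0035,-0.05],"fingers":-1},{"twist":[0,0,0],"delta_pos":[0.0063,0.0035,-0.09],"fingers":-0.3},{"twist":[0,0,0],"delta_pos":[0.0063,0.0035,-0.12],"fingers":-0.1},{"twist":[0,0,0],"delta_pos":[0.0063,0.0035,-0.138],"fingers":0},{"twist":[0,0,0],"delta_pos":[0.0063,0.0035,-0.143],"fingers":0},{"twist":[0,0,0],"delta_pos":[0.0063,0.0035,-0.143],"fingers":0},{"twist":[0,0,0],"delta_pos":[0.0063,0.0035,-0.143],"fingers":0}]'
python3 -m creep '[{"twist":[0,0,0],"delta_pos":[0,0,0],"fingers":1},{"twist":[0,0,0],"delta_pos":[0,0,0],"fingers":1},{"twist":[0,0,0],"delta_pos":[0,0,0],"fingers":1},{"twist":[0,0,0],"delta_pos":[0,0,0],"fingers":1},{"twist":[0,0,0],"delta_pos":[0,0,0],"fingers":1},{"twist":[0,0,0],"delta_pos":[0,0,0],"fingers":1}]'
cat > pitch.py <<'E'
from h import *
from scipy.optimize import least_squares
def fit(w,m,tcp,r0=60,r1=200):
    r=cv2.GaussianBlur(w[:,:,2].astype(float),(0,0),1);gx=np.diff(r,axis=1)
    W=np.linalg.inv(m["world_to_cam"]);c=W[:3,3];A=[]
    for k in np.arange(r0,r1,2):
        for sg,(a,b) in ((1,(250,285)),(-1,(345,380))):
            j=np.argmax(sg*gx[k,a:b])+a; 
            g=sg*gx[k,j-1:j+2]; x=j+.5+(g[0]-g[2])/(2*(g[0]-2*g[1]+g[2])+1e-9)
            u=(x-m["cx"])/m["fx"];v=(k-m["cy"])/m["fy"];t=np.hypot(u,v);s=np.sin(t)/t
            A.append((sg,W[:3,:3]@np.array([u*s,v*s,np.cos(t)])))
    def res(q):
        y,z,yaw,p=q;p0=np.array([tcp[0],y,z]);d=np.array([np.cos(yaw)*np.cos(p),np.sin(yaw)*np.cos(p),np.sin(p)]);l=np.array([-np.sin(yaw),np.cos(yaw),0]);n=np.cross(d,l)
        return [((c+a*((p0-c)@n)/(a@n)-p0)@l-s*.0333/2)*1e3 for s,a in A]
    s=least_squares(res,[tcp[1],tcp[2]+.01,.21,0],loss="soft_l1",f_scale=.2,x_scale=[.01,.01,.1,.1])
    y,z,yaw,p=s.x;print("lat off",(y-tcp[1])*np.cos(yaw),"top z at tcp",z,"yaw,pitch deg",np.degrees([yaw,p]),"cost",s.cost/len(A))
if __name__=="__main__":
    import sys
    m=camera_model("wrist");w=get_image("wrist")[:,:,::-1];o=get_obs();cv2.imwrite(sys.argv[1],w);print(o["tool_pos"],o["force"]);fit(w,m,o["tool_pos"])
E
python3 pitch.py pics/w6.png
```

```text
time: 8.67
tool_pos: [0.4365, -0.1965, 0.004]
eef_rot: [-0.071, -0.703, -0.072, 0.704]
force: [0.4, -0.9, 0.3]
width: 0.0427
time: 9.17
tool_pos: [0.4371, -0.197, 0.0051]
eef_rot: [0.072, 0.704, 0.071, -0.703]
force: [0.2, 0.3, 6.6]
width: 0.0321
[ 0.43706901 -0.19706013  0.005101  ] [-1.86301565  0.63519927  7.28851553]
lat off 0.000470144907566024 top z at tcp 0.0036251189440084596 yaw,pitch deg [11.42071203  1.38949879] cost 0.0018493714697912222
```

```bash
python3 -m creep '[{"twist":[0,0,0],"delta_pos":[0,0,0.02],"fingers":1},{"twist":[0,0,0],"delta_pos":[0,0,0.05],"fingers":1},{"twist":[0,0,0],"delta_pos":[0,0,0.07],"fingers":1},{"twist":[0,0,0],"delta_pos":[0,0,0.07],"fingers":1},{"twist":[0,0,0],"delta_pos":[0,0,0.07],"fingers":1},{"twist":[0,0,0],"delta_pos":[0,0,0.07],"fingers":1}]'; python3 pitch.py pics/w7.png
```

```text
time: 9.72
tool_pos: [0.4356, -0.1967, 0.0596]
eef_rot: [-0.071, -0.703, -0.071, 0.704]
force: [-0.4, 0.4, -1.2]
width: 0.0321
[ 0.43540448 -0.19661626  0.05922686] [ 0.17113281  0.2627639  -0.51127912]
lat off 0.00043632128418791933 top z at tcp 0.05811212414610696 yaw,pitch deg [11.33487469  0.46187894] cost 0.002778365470767269
```

Lifting drooped the nose by about 0.9°, or 2 mm at the tip, which explains the earlier hit. I tilt the tool to compensate and return to the vise front.

```bash
python3 -m creep '[{"twist":[0,0,0],"delta_pos":[0,0.03,0.02],"fingers":1},{"twist":[0.003,-0.015,0.015],"delta_pos":[0,0.07,0.02],"fingers":1},{"twist":[0.003,-0.015,0.015],"delta_pos":[0,0.11,0.02],"fingers":1},{"twist":[0.003,-0.015,0.015],"delta_pos":[0.01,0.15,0.02],"fingers":1},{"twist":[0.003,-0.015,0.015],"delta_pos":[0.02,0.19,0.02],"fingers":1},{"twist":[0.003,-0.015,0.015],"delta_pos":[0.03,0.23,0.01],"fingers":1},{"twist":[0.003,-0.015,0.015],"delta_pos":[0.04,0.265,0],"fingers":1},{"twist":[0.003,-0.015,0.015],"delta_pos":[0.0424,0.285,-0.004],"fingers":1},{"twist":[0.003,-0.015,0.015],"delta_pos":[0.0424,0.295,-0.004],"fingers":1},{"twist":[0.003,-0.015,0.015],"delta_pos":[0.0424,0.295,-0.004],"fingers":1},{"twist":[0.003,-0.015,0.015],"delta_pos":[0.0424,0.295,-0.004],"fingers":1},{"twist":[0.003,-0.015,0.015],"delta_pos":[0.0424,0.295,-0.004],"fingers":1}]'; python3 pitch.py pics/w8.png
cat > lines.py <<'E'
from h import *
import sys
m=camera_model("wrist");zt=float(sys.argv[2]);r=cv2.GaussianBlur(cv2.imread(sys.argv[1])[:,:,2].astype(float),(0,0),1)
gx=np.diff(r,axis=1);gy=np.diff(r,axis=0)
def line(pts,z,ax):
    P=np.array([bp("wrist",p,z,m)[:2] for p in pts],np.float32);v=cv2.fitLine(P,cv2.DIST_HUBER,0,.0005,.001).ravel()
    d=v[:2]*np.sign(v[ax]);return np.degrees(np.arctan2(d[1],d[0])),v[2:]
K=range(5,200)
a=line([(np.argmax(gx[k,250:290])+251,k) for k in K],zt,0);b=line([(np.argmin(gx[k,340:380])+341,k) for k in K],zt,0)
f=line([(k,np.argmax(gy[90:135,k])+91) for k in list(range(205,255))+list(range(372,422))],.018,1)
s=line([(np.argmin(gx[k,175:215])+176,k) for k in range(5,95)],.018,0);t=line([(np.argmax(gx[k,415:450])+416,k) for k in range(5,95)],.018,0)
n=np.array([-np.sin(np.radians(12.3)),np.cos(np.radians(12.3))])
print("plaque",a[0],b[0],(a[1]+b[1])@n/2,"front",f[0]-90,f[1],"sides",s[0],t[0],(s[1]+t[1])@n/2,"widths",(a[1]-b[1])@n,(s[1]-t[1])@n)
E
python3 lines.py pics/w8.png 0.065
```

```text
time: 10.77
tool_pos: [0.4698, 0.0375, 0.0567]
eef_rot: [0.076, 0.708, 0.076, -0.698]
force: [-1.4, -0.7, -1.1]
width: 0.0316
[0.46999481 0.03734056 0.05689483] [-0.74384359 -0.17732208 -0.81235407]
lat off 0.0005307858828121643 top z at tcp 0.04818195568547674 yaw,pitch deg [12.30775216 10.05772812] cost 0.016284505148873144
plaque 12.952318 11.456669 -0.0635534155402251 front 12.619347 [0.55049187 0.0575006 ] sides 12.255947 12.746377 -0.060404916404742326 widths 0.03286589435530864 0.11732617498552156
```

View pics/w8.png

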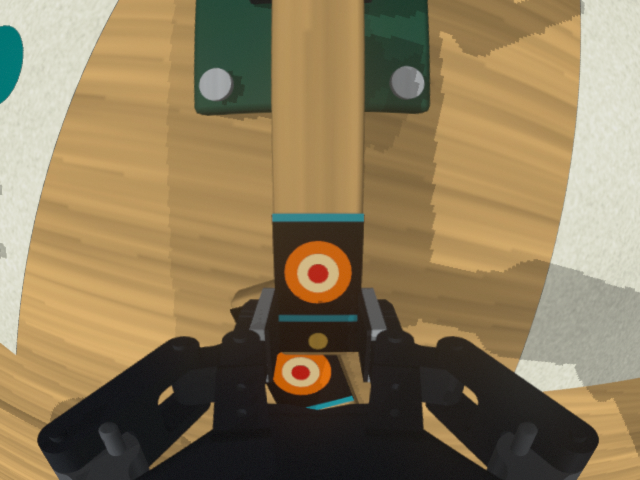

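The plaque is level and centred near column 318, while the base is centred near column 312. Before going in, I'll settle what the black block was by projecting the bed and jaw corners into the earlier w4 picture, where its lower edge ran (240,10)–(385,10), row about 25.

```bash
python3 - <<'E'
from h import *
a=np.radians(12.4);c,s=np.cos(a),np.sin(a);V=np.array([.6485,.0795])
m=np.load("pics/m4.npy",allow_pickle=True).item()
f=lambda x,y,z,mm:proj("wrist",[V[0]+x*c-y*s,V[1]+x*s+y*c,z],mm).round(0)
mm=camera_model("wrist")
for n,x,y,z in [("base front",-.1,.06,.018),("bed foot",-.045,.03,.018),("bed top front",-.045,.03,.047),("jaw lo",-.025,.025,.0645),("jaw hi",-.025,.025,.071),("head",-.028,.03,.104)]:
    print(n,"w4",f(x,y,z,m),f(x,-y,z,m),"w8",f(x,y,z,mm),f(x,-y,z,mm))
W=np.linalg.inv(m["world_to_cam"])[:3,3];print("cam w4",W)
E
```

```text
base front w4 [196. 146.] [438. 142.] w8 [192. 116.] [433. 114.]
bed foot w4 [253.  32.] [378.  30.] w8 [251.   7.] [373.   6.]
bed top front w4 [241.  15.] [389.  13.] w8 [240. -15.] [382. -16.]
jaw lo w4 [246. -45.] [381. -48.] w8 [246. -73.] [375. -75.]
jaw hi w4 [243. -53.] [384. -55.] w8 [243. -81.] [377. -83.]
head w4 [204. -90.] [421. -93.] w8 [ 207. -122.] [ 410. -125.]
cam w4 [0.55621384 0.05877775 0.19796916]
```

```bash
python3 - <<'E'
from h import *
for f in ("w2","w6","w7","w8"):
    r=cv2.GaussianBlur(cv2.imread(f"pics/{f}.png")[:,:,2].astype(float),(0,0),1.2);gx=np.diff(r,axis=1);o=[]
    for k in (8,30,60,90,120,150,180,205):
        A=[];
        for j in range(k-4,k+5):
            e=[]
            for sg,(a,b) in ((1,(252,290)),(-1,(340,378))):
                i=np.argmax(sg*gx[j,a:b])+a;g=sg*gx[j,i-1:i+2];e.append(i+.5+.5*(g[0]-g[2])/(g[0]-2*g[1]+g[2]+1e-9))
            A.append(e)
        L,R=np.median(A,0);o.append((round(L,1),round(R,1),round(R-L,1)))
    print(f,o)
E
```

```text
w2 [(np.float64(264.0), np.float64(356.3), np.float64(92.3)), (np.float64(264.3), np.float64(357.1), np.float64(92.8)), (np.float64(264.7), np.float64(357.9), np.float64(93.2)), (np.float64(265.3), np.float64(358.5), np.float64(93.2)), (np.float64(268.6), np.float64(357.2), np.float64(88.7)), (np.float64(268.9), np.float64(357.3), np.float64(88.5)), (np.float64(270.8), np.float64(357.4), np.float64(86.6)), (np.float64(271.9), np.float64(356.8), np.float64(84.9))]
w6 [(np.float64(274.2), np.float64(361.1), np.float64(86.9)), (np.float64(273.9), np.float64(361.4), np.float64(87.4)), (np.float64(273.7), np.float64(361.6), np.float64(87.9)), (np.float64(273.7), np.float64(361.5), np.float64(87.8)), (np.float64(273.9), np.float64(361.3), np.float64(87.4)), (np.float64(273.8), np.float64(360.8), np.float64(87.0)), (np.float64(274.8), np.float64(360.1), np.float64(85.3)), (np.float64(275.6), np.float64(359.3), np.float64(83.7))]
w7 [(np.float64(274.6), np.float64(360.0), np.float64(85.4)), (np.float64(274.2), np.float64(360.2), np.float64(86.1)), (np.float64(273.8), np.float64(361.1), np.float64(87.3)), (np.float64(274.0), np.float64(361.2), np.float64(87.2)), (np.float64(274.0), np.float64(361.3), np.float64(87.3)), (np.float64(274.1), np.float64(360.2), np.float64(86.1)), (np.float64(274.9), np.float64(359.5), np.float64(84.7)), (np.float64(275.8), np.float64(358.9), np.float64(83.1))]
w8 [(np.float64(271.5), np.float64(363.3), np.float64(91.8)), (np.float64(271.2), np.float64(363.5), np.float64(92.3)), (np.float64(271.1), np.float64(363.7), np.float64(92.6)), (np.float64(271.1), np.float64(363.6), np.float64(92.6)), (np.float64(273.1), np.float64(361.7), np.float64(88.5)), (np.float64(273.3), np.float64(361.1), np.float64(87.8)), (np.float64(274.3), np.float64(360.2), np.float64(85.9)), (np.float64(274.7), np.float64(359.3), np.float64(84.6))]
```

The block was the bed, as suspected, and far-edge contrast makes the pitch uncertain. Contact is the better gauge. I shift 3 mm left, go in high over the 20 mm of bed ahead of the jaw, then lower until the nose touches.

```bash
python3 -m creep '[{"twist":[0,0,0],"delta_pos":[-0.001,0.004,0.007],"fingers":1},{"twist":[0,0,0],"delta_pos":[-0.001,0.004,0.007],"fingers":1},{"twist":[0,0,0],"delta_pos":[0.006,0.0055,0.007],"fingers":1},{"twist":[0,0,0],"delta_pos":[0.014,0.007,0.007],"fingers":1},{"twist":[0,0,0],"delta_pos":[0.022,0.009,0.007],"fingers":1},{"twist":[0,0,0],"delta_pos":[0.026,0.01,0.007],"fingers":1},{"twist":[0,0,0],"delta_pos":[0.026,0.01,0.007],"fingers":1},{"twist":[0,0,0],"delta_pos":[0.026,0.01,0.007],"fingers":1}]'
python3 -m creep '[{"twist":[0,0,0],"delta_pos":[0,0,-0.002],"fingers":1},{"twist":[0,0,0],"delta_pos":[0,0,-0.004],"fingers":1},{"twist":[0,0,0],"delta_pos":[0,0,-0.005],"fingers":1},{"twist":[0,0,0],"delta_pos":[0,0,-0.005],"fingers":1}]'
python3 -m creep '[{"twist":[0,0,0],"delta_pos":[0,0,-0.0015],"fingers":1},{"twist":[0,0,0],"delta_pos":[0,0,-0.003],"fingers":1},{"twist":[0,0,0],"delta_pos":[0,0,-0.003],"fingers":1}]'
```

```text
time: 11.48
tool_pos: [0.4911, 0.0473, 0.0623]
eef_rot: [0.076, 0.708, 0.077, -0.697]
force: [-0.2, -0.3, -0.4]
width: 0.0324
time: 11.82
tool_pos: [0.4906, 0.0471, 0.0582]
eef_rot: [0.076, 0.708, 0.077, -0.698]
force: [-0.0, -0.0, -1.3]
width: 0.0322
time: 12.07
tool_pos: [0.4909, 0.0471, 0.0559]
eef_rot: [0.076, 0.708, 0.077, -0.697]
force: [-0.4, -0.4, -1.6]
width: 0.0322
```

```bash
python3 -m creep '[{"twist":[0,0,0],"delta_pos":[0,0,-0.001],"fingers":1},{"twist":[0,0,0],"delta_pos":[0,0,-0.002],"fingers":1},{"twist":[0,0,0],"delta_pos":[0,0,-0.002],"fingers":1}]'
python3 -m creep '[{"twist":[0,0,0],"delta_pos":[0,0,-0.001],"fingers":1},{"twist":[0,0,0],"delta_pos":[0,0,-0.002],"fingers":1},{"twist":[0,0,0],"delta_pos":[0,0,-0.002],"fingers":1}]'; python3 pitch.py pics/w9.png; python3 - <<'E'
from h import *
w=cv2.imread("pics/w9.png");t=get_image("top")[:,:,::-1]
c=np.zeros((480,800,3),np.uint8);c[:,:480]=w[:,80:560];c[:480,480:]=cv2.resize(t[160:256,250:314],None,fx=5,fy=5,interpolation=cv2.INTER_CUBIC)
cv2.imwrite("pics/c9.png",c)
E
```

```text
time: 12.32
tool_pos: [0.491, 0.0472, 0.0544]
eef_rot: [0.076, 0.708, 0.077, -0.697]
force: [-0.4, 0.3, -1.2]
width: 0.032
time: 12.57
tool_pos: [0.4909, 0.0472, 0.0528]
eef_rot: [0.076, 0.708, 0.077, -0.697]
force: [0.6, 0.2, 0.1]
width: 0.0319
[0.49097545 0.0471617  0.05283847] [ 0.50509652  0.38795851 -1.18191985]
lat off 0.0006110339166484007 top z at tcp 0.04776228506094382 yaw,pitch deg [12.30134805  8.66191227] cost 0.03436321467025889
```

```bash
python3 -m creep '[{"twist":[0,0,0],"delta_pos":[0,0,-0.001],"fingers":1},{"twist":[0,0,0],"delta_pos":[0,0,-0.001],"fingers":1},{"twist":[0,0,0],"delta_pos":[0,0,-0.001],"fingers":1}]'
sed -e 's/range(5,200)/range(85,135)/; s/gy\[90:135,k\])+91/gy[125:185,k])+126/; s/range(5,95)/range(20,120)/g' lines.py > lines2.py; python3 lines2.py pics/w9.png 0.061
```

```text
time: 12.92
tool_pos: [0.491, 0.0472, 0.0521]
eef_rot: [0.076, 0.709, 0.077, -0.697]
force: [-0.2, 0.2, -1.5]
width: 0.0321
plaque 12.25966 12.780744 -0.05813445061102572 front 12.645378 [0.5504191  0.06292336] sides 12.864671 12.818736 -0.06007436648776293 widths 0.032953219229921026 0.1167380891749955
```

View pics/c9.png

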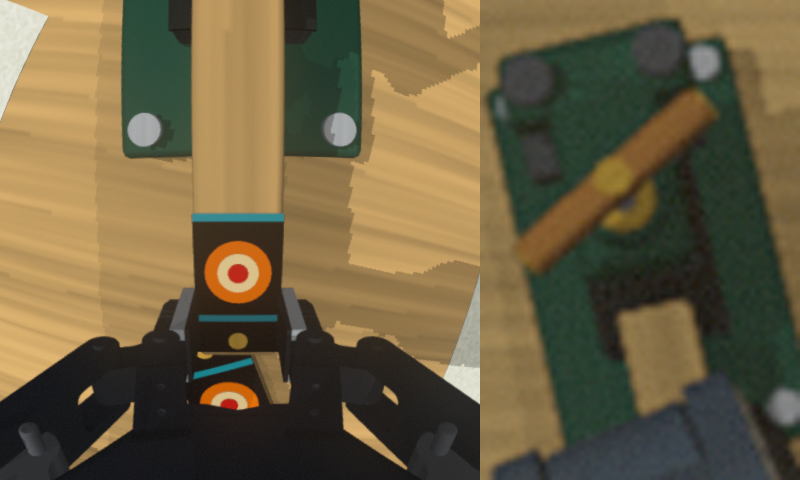

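The view shows the plaque over the bed, about 2 mm left of the bed's centre and 0.3° off in yaw. The line fits agree. I correct and advance under the jaw in stages.

```bash
python3 -m creep '[{"twist":[0,0,0.004],"delta_pos":[0.0006,-0.0027,0.0005],"fingers":1},{"twist":[0,0,0.004],"delta_pos":[0.0006,-0.0027,0.0005],"fingers":1},{"twist":[0,0,0.004],"delta_pos":[0.008,-0.001,0.0005],"fingers":1},{"twist":[0,0,0.004],"delta_pos":[0.016,0.0008,0.0005],"fingers":1},{"twist":[0,0,0.004],"delta_pos":[0.02,0.0017,0.0005],"fingers":1},{"twist":[0,0,0.004],"delta_pos":[0.02,0.0017,0.0005],"fingers":1}]'
```

```text
time: 13.42
tool_pos: [0.5085, 0.049, 0.0527]
eef_rot: [0.078, 0.709, 0.079, -0.697]
force: [-0.4, -0.4, -1.2]
width: 0.0319
```

```bash
python3 -m creep '[{"twist":[0,0,0],"delta_pos":[0.008,0.0018,0],"fingers":1},{"twist":[0,0,0],"delta_pos":[0.017,0.0038,0],"fingers":1},{"twist":[0,0,0],"delta_pos":[0.026,0.0058,0],"fingers":1},{"twist":[0,0,0],"delta_pos":[0.035,0.0078,0],"fingers":1},{"twist":[0,0,0],"delta_pos":[0.042,0.0094,0],"fingers":1},{"twist":[0,0,0],"delta_pos":[0.044,0.0099,0],"fingers":1},{"twist":[0,0,0],"delta_pos":[0.044,0.0099,0],"fingers":1}]'
```

```text
time: 14.0
tool_pos: [0.5428, 0.0567, 0.0524]
eef_rot: [0.078, 0.708, 0.079, -0.697]
force: [0.4, 0.1, -1.1]
width: 0.0321
```

```bash
python3 -m creep '[{"twist":[0,0,0],"delta_pos":[0.004,0.0009,-0.0005],"fingers":1},{"twist":[0,0,0],"delta_pos":[0.008,0.0018,-0.0005],"fingers":1},{"twist":[0,0,0],"delta_pos":[0.011,0.0025,-0.0005],"fingers":1},{"twist":[0,0,0],"delta_pos":[0.011,0.0025,-0.0005],"fingers":1}]'
python3 -m creep '[{"twist":[0,0,0],"delta_pos":[0.002,0.0005,0],"fingers":1},{"twist":[0,0,0],"delta_pos":[0.004,0.0009,0],"fingers":1},{"twist":[0,0,0],"delta_pos":[0.005,0.0011,0],"fingers":1},{"twist":[0,0,0],"delta_pos":[0.005,0.0011,0],"fingers":1}]'
```

```text
time: 14.33
tool_pos: [0.5517, 0.0587, 0.0523]
eef_rot: [0.078, 0.709, 0.079, -0.697]
force: [-0.8, 0.1, -1.2]
width: 0.0319
time: 14.67
tool_pos: [0.5553, 0.0594, 0.0522]
eef_rot: [0.078, 0.708, 0.079, -0.697]
force: [-1.0, 0.9, -0.6]
width: 0.032
```

```bash
python3 -m creep '[{"twist":[0,0,0],"delta_pos":[0.002,0.0005,0],"fingers":1},{"twist":[0,0,0],"delta_pos":[0.004,0.0009,0],"fingers":1},{"twist":[0,0,0],"delta_pos":[0.004,0.0009,0],"fingers":1}]'
python3 -m creep '[{"twist":[0,0,0],"delta_pos":[0.002,0.0005,0],"fingers":1},{"twist":[0,0,0],"delta_pos":[0.004,0.0009,0],"fingers":1},{"twist":[0,0,0],"delta_pos":[0.004,0.0009,0],"fingers":1}]'
```

```text
time: 14.92
tool_pos: [0.5567, 0.0597, 0.0516]
eef_rot: [0.078, 0.707, 0.079, -0.698]
force: [-4.3, -1.2, 0.1]
width: 0.032
time: 15.17
tool_pos: [0.5567, 0.0597, 0.0512]
eef_rot: [0.078, 0.705, 0.078, -0.701]
force: [-10.9, -2.5, 6.5]
width: 0.032
```

The plaque is home: contact is at TCP vise-x ≈ −94 mm, so the tip is at about +35, with an 11 N push. I seat it on the bed, open gently and look.

```bash
python3 -m creep '[{"twist":[0,0,0],"delta_pos":[0,0,-0.001],"fingers":1},{"twist":[0,0,0],"delta_pos":[0,0,-0.001],"fingers":1},{"twist":[0,0,0],"delta_pos":[0,0,-0.001],"fingers":0.2},{"twist":[0,0,0],"delta_pos":[0,0,-0.001],"fingers":0},{"twist":[0,0,0],"delta_pos":[0,0,-0.001],"fingers":-0.2},{"twist":[0,0,0],"delta_pos":[0,0,-0.001],"fingers":-0.4}]'; python3 pitch.py pics/w10.png; python3 - <<'E'
from h import *
from scipy.spatial.transform import Rotation as R
w=cv2.imread("pics/w10.png");t=get_image("top")[:,:,::-1];cv2.imwrite("pics/t10.png",t)
c=np.zeros((480,800,3),np.uint8);c[:,:480]=w[:,80:560];c[:480,480:]=cv2.resize(t[165:261,255:319],None,fx=5,fy=5,interpolation=cv2.INTER_CUBIC)
cv2.imwrite("pics/c10.png",c);np.save("pics/m10.npy",camera_model("wrist"),allow_pickle=True)
print(R.from_quat(get_obs()["eef_rot"],scalar_first=True).as_matrix().round(4))
E
```

```text
time: 15.67
tool_pos: [0.5626, 0.0611, 0.0517]
eef_rot: [0.078, 0.709, 0.079, -0.696]
force: [-0.8, -0.2, -0.5]
width: 0.0593
[0.56239537 0.06101557 0.05165097] [-0.24456923 -0.18604697 -0.89685712]
lat off -0.001477113853803119 top z at tcp 0.027834704588963477 yaw,pitch deg [14.57932135 32.40699536] cost 0.5376805503076826
[[ 1.700e-02  2.200e-01 -9.753e-01]
 [ 3.600e-03 -9.755e-01 -2.200e-01]
 [-9.998e-01  2.000e-04 -1.740e-02]]
```

View pics/c10.png

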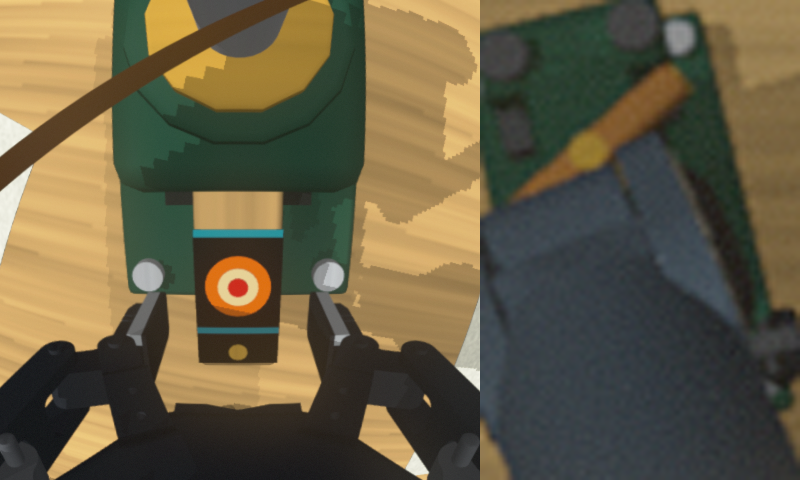

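The plaque is in, straight and centred: plaque middle is column 238, bolts' middle 238, bed middle 239.5 in the crop. Next I rise straight up, level the tool and check the joints.

```bash
python3 -m creep '[{"twist":[0,0,0],"delta_pos":[0,0,0.005],"fingers":-1},{"twist":[0,0,0],"delta_pos":[0,0,0.02],"fingers":-1},{"twist":[0,0,0],"delta_pos":[0,0,0.05],"fingers":-1},{"twist":[0,0,0],"delta_pos":[0,0,0.1],"fingers":-1},{"twist":[-0.003,0.016,0],"delta_pos":[0,0,0.15],"fingers":-1},{"twist":[-0.003,0.016,0],"delta_pos":[0,0,0.2],"fingers":-1},{"twist":[-0.003,0.016,0],"delta_pos":[0,0,0.25],"fingers":-1},{"twist":[-0.003,0.016,0],"delta_pos":[0.03,0.007,0.26],"fingers":-1},{"twist":[-0.003,0.016,0],"delta_pos":[0.05,0.011,0.26],"fingers":-1},{"twist":[-0.003,0.016,0],"delta_pos":[0.05,0.011,0.26],"fingers":-1}]'
python3 - <<'E'
from h import *
from scipy.spatial.transform import Rotation as R
w=get_image("wrist")[:,:,::-1].copy();m=camera_model("wrist");o=get_obs();cv2.imwrite("pics/w11.png",w)
print(o["joint_pos"].round(3),o["tool_pos"],R.from_quat(o["eef_rot"],scalar_first=True).as_matrix().round(3))
V=np.array([.6495,.0795]);print("pred cap",proj("wrist",[*V,.182],m),"collar",proj("wrist",[*V,.138],m))
for dx in(-.05,.05):
  a=np.radians(-48.9);print("bar",proj("wrist",[V[0]+dx*np.cos(a),V[1]+dx*np.sin(a),.181],m))
h=cv2.cvtColor(w,cv2.COLOR_BGR2HSV)
k=((h[...,0]>=19)&(h[...,0]<=28)&(h[...,1]>180)&(h[...,2]>110)).astype(np.uint8)
n,_,st,ce=cv2.connectedComponentsWithStats(k)
for i in np.argsort(-st[1:,4])[:6]+1: print("brass",st[i],ce[i].round(1))
p=proj("wrist",[*V,.182],m).astype(int);print(h[max(p[1],0)%480,p[0]%640])
k=((h[...,0]>=8)&(h[...,0]<=18)&(h[...,1]>150)).astype(np.uint8);n,_,st,ce=cv2.connectedComponentsWithStats(k)
for i in np.argsort(-st[1:,4])[:4]+1: print("brown",st[i],ce[i].round(1))
E
```

```text
time: 16.6
tool_pos: [0.6043, 0.0704, 0.2619]
eef_rot: [0.078, 0.704, 0.079, -0.701]
force: [0.3, -0.5, -0.5]
width: 0.0847
[ 0.065  0.354 -0.328  1.655  0.122  1.152 -1.643] [0.60216176 0.0699445  0.26045417] [[ 0.001  0.22  -0.975]
 [ 0.001 -0.975 -0.22 ]
 [-1.    -0.001 -0.001]]
pred cap [319.9096409  171.69408518] collar [319.56432566 164.67623763]
bar [248.66764346 210.52181886]
bar [393.56586098 133.32105637]
brass [  2 141  27  43 917] [ 14.8 161.6]
brass [314 165   2   2   2] [314.5 165.5]
brass [309 155   1   1   1] [309. 155.]
brass [318 153   1   1   1] [318. 153.]
brass [319 155   1   1   1] [319. 155.]
brass [312 163   1   1   1] [312. 163.]
[ 20 176 151]
brown [ 246  130  147   93 3441] [319.1 174.8]
brown [575 171  31  35 587] [588.9 187.1]
brown [303 225  30  30 456] [317.7 239. ]
brown [295 348  32  28 444] [310.8 360.7]
```

The bar blob spans (246–393, 130–223) in w11, against predicted ends at (249,210) and (394,133), so the handle position agrees. I rotate +118° while moving over the handle.

```bash
python3 - <<'E'
from h import *
w=cv2.imread("pics/w11.png");h=cv2.cvtColor(w,cv2.COLOR_BGR2HSV)
k=((h[...,0]>=8)&(h[...,0]<=18)&(h[...,1]>150)).astype(np.uint8);n,l,st,ce=cv2.connectedComponentsWithStats(k)
i=np.argmax(st[1:,4])+1;ys,xs=np.nonzero(l==i);print(cv2.minAreaRect(np.c_[xs,ys].astype(np.int32)))
print(cv2.fitLine(np.c_[xs,ys].astype(np.float32),cv2.DIST_L2,0,.01,.01).ravel())
E
python3 -m creep '[{"twist":[0,0,0.11],"delta_pos":[0.02,0.004,0],"fingers":-1},{"twist":[0,0,0.22],"delta_pos":[0.04,0.008,0],"fingers":-1},{"twist":[0,0,0.33],"delta_pos":[0.059,0.012,0],"fingers":-1},{"twist":[0,0,0.44],"delta_pos":[0.059,0.012,0],"fingers":-1},{"twist":[0,0,0.55],"delta_pos":[0.059,0.012,0],"fingers":-1},{"twist":[0,0,0.66],"delta_pos":[0.059,0.012,0],"fingers":-1},{"twist":[0,0,0.77],"delta_pos":[0.059,0.012,0],"fingers":-1},{"twist":[0,0,0.88],"delta_pos":[0.059,0.012,0],"fingers":-1},{"twist":[0,0,0.987],"delta_pos":[0.059,0.012,0],"fingers":-1}]'
python3 -m creep '[{"twist":[0,0,0.11],"delta_pos":[0,0,0],"fingers":-1},{"twist":[0,0,0.22],"delta_pos":[0,0,0],"fingers":-1},{"twist":[0,0,0.33],"delta_pos":[0,0,0],"fingers":-1},{"twist":[0,0,0.44],"delta_pos":[0,0,0],"fingers":-1},{"twist":[0,0,0.55],"delta_pos":[0,0,0],"fingers":-1},{"twist":[0,0,0.66],"delta_pos":[0,0,0],"fingers":-1},{"twist":[0,0,0.77],"delta_pos":[0,0,0],"fingers":-1},{"twist":[0,0,0.88],"delta_pos":[0,0,0],"fingers":-1},{"twist":[0,0,0.987],"delta_pos":[0,0,0],"fingers":-1},{"twist":[0,0,0.987],"delta_pos":[0,0,0],"fingers":-1},{"twist":[0,0,0.987],"delta_pos":[0,0,0],"fingers":-1}]'
cat > hb.py <<'E'
from h import *
import sys
from scipy.spatial.transform import Rotation as R
w=get_image("wrist")[:,:,::-1].copy();m=camera_model("wrist");o=get_obs();cv2.imwrite(sys.argv[1],w)
M=R.from_quat(o["eef_rot"],scalar_first=True).as_matrix()
print(o["joint_pos"].round(3),o["tool_pos"].round(4),M.round(3).tolist(),"tool y yaw",np.degrees(np.arctan2(M[1,1],M[0,1])))
h=cv2.cvtColor(w,cv2.COLOR_BGR2HSV)
k=((h[...,0]>=8)&(h[...,0]<=18)&(h[...,1]>150)).astype(np.uint8);n,l,st,ce=cv2.connectedComponentsWithStats(k)
for i in np.argsort(-st[1:,4])[:3]+1:
    ys,xs=np.nonzero(l==i);print(st[i],ce[i].round(1))
    P=np.array([bp("wrist",p,.181,m)[:2] for p in zip(xs,ys)],np.float32);v=cv2.fitLine(P,cv2.DIST_L2,0,.01,.01).ravel()
    u=P@v[:2];mid=v[2:]+v[:2]*((u.max()+u.min())/2-v[2:]@v[:2]);print("  yaw",np.degrees(np.arctan2(v[1],v[0])),"mid",mid,"len",np.ptp(u))
E
python3 hb.py pics/w12.png
```

```text
((318.05145263671875, 175.30372619628906), (26.196924209594727, 157.20130920410156), 61.66087341308594)
[  0.8779241   -0.47879982 319.1453     174.82098   ]
time: 17.4
tool_pos: [0.6472, 0.0789, 0.259]
eef_rot: [-0.417, -0.57, -0.417, 0.572]
force: [-0.4, 0.2, 1.0]
width: 0.0853
time: 18.32
tool_pos: [0.6477, 0.0788, 0.259]
eef_rot: [0.643, 0.293, 0.644, -0.294]
force: [0.2, -0.3, -1.7]
width: 0.0859
[ 0.322  0.516 -0.752  1.525  0.365  1.246  0.234] [0.6479 0.0789 0.2591] [[-0.001, 0.755, 0.656], [-0.002, 0.656, -0.755], [-1.0, -0.001, 0.001]] tool y yaw 41.00317991196086
[ 579   43   61  115 3411] [612.8 101.7]
  yaw -72.72598 mid [0.7351331 0.3172987] len 0.10347611
[ 308  170   26   76 1718] [320.5 205.2]
  yaw -48.161533 mid [0.63183624 0.0998694 ] len 0.04671076
[ 310  254   24   63 1246] [321.5 285.8]
  yaw -47.1404 mid [0.6662941  0.06131982] len 0.044144064
```

The handle is centred at (0.649, 0.080) with yaw −48°. I descend and grip the bar.

```bash
python3 -m creep '[{"twist":[0,0,0.01],"delta_pos":[0.0018,0.0014,-0.03],"fingers":-1},{"twist":[0,0,0.01],"delta_pos":[0.0018,0.0014,-0.07],"fingers":-1},{"twist":[0,0,0.01],"delta_pos":[0.0018,0.0014,-0.1],"fingers":-0.6},{"twist":[0,0,0.01],"delta_pos":[0.0018,0.0014,-0.12],"fingers":-0.2},{"twist":[0,0,0.01],"delta_pos":[0.0018,0.0014,-0.13],"fingers":0.2},{"twist":[0,0,0.01],"delta_pos":[0.0018,0.0014,-0.132],"fingers":0.4},{"twist":[0,0,0.01],"delta_pos":[0.0018,0.0014,-0.132],"fingers":0.4},{"twist":[0,0,0.01],"delta_pos":[0.0018,0.0014,-0.132],"fingers":0.4}]'
python3 -m creep '[{"twist":[0,0,0],"delta_pos":[0,0,0],"fingers":0.6},{"twist":[0,0,0],"delta_pos":[0,0,0],"fingers":1},{"twist":[0,0,0],"delta_pos":[0,0,0],"fingers":1},{"twist":[0,0,0],"delta_pos":[0,0,0],"fingers":1},{"twist":[0,0,0],"delta_pos":[0,0,0],"fingers":1},{"twist":[0,0,0],"delta_pos":[0,0,0],"fingers":1}]'
cat > q.py <<'E'
from h import *
from scipy.spatial.transform import Rotation as R
o=get_obs();M=R.from_quat(o["eef_rot"],scalar_first=True).as_matrix();print("pos",o["tool_pos"].round(4),"F",o["force"].round(1),"T",o["wrist_torque"].round(3),"yaw %.2f"%np.degrees(np.arctan2(M[1,1],M[0,1])),"w %.4f"%o["width"],"q7 %.2f"%o["joint_pos"][6],o["joint_efforts"].round(2)[6])
E
python3 q.py
```

```text
time: 19.03
tool_pos: [0.6508, 0.0807, 0.1551]
eef_rot: [0.646, 0.289, 0.644, -0.289]
force: [0.1, -0.1, 0.0]
width: 0.0256
time: 19.53
tool_pos: [0.6497, 0.0796, 0.1554]
eef_rot: [0.646, 0.288, 0.645, -0.29]
force: [-4.0, -3.0, 6.0]
width: 0.0149
pos [0.6497 0.0796 0.1554] F [-4. -3.  6.] T [-0.536  0.861 -0.011] yaw 41.70 w 0.0149 q7 0.18 -0.01
```

```bash
python3 -m creep '[{"twist":[0,0,-0.06],"delta_pos":[0,0,0],"fingers":1},{"twist":[0,0,-0.13],"delta_pos":[0,0,0],"fingers":1},{"twist":[0,0,-0.2],"delta_pos":[0,0,0],"fingers":1},{"twist":[0,0,-0.27],"delta_pos":[0,0,0],"fingers":1},{"twist":[0,0,-0.34],"delta_pos":[0,0,0],"fingers":1},{"twist":[0,0,-0.41],"delta_pos":[0,0,0],"fingers":1},{"twist":[0,0,-0.48],"delta_pos":[0,0,0],"fingers":1}]'; python3 q.py
```

```text
time: 20.12
tool_pos: [0.6493, 0.0794, 0.1554]
eef_rot: [0.553, 0.44, 0.552, -0.442]
force: [-5.1, -3.2, 6.7]
width: 0.0147
pos [0.6493 0.0794 0.1554] F [-5.1 -3.2  6.7] T [-0.621  1.095  0.478] yaw 12.80 w 0.0147 q7 -0.26 0.18
```

```bash
python3 -m creep '[{"twist":[0,0,-0.06],"delta_pos":[0,0,0],"fingers":1},{"twist":[0,0,-0.12],"delta_pos":[0,0,0],"fingers":1},{"twist":[0,0,-0.18],"delta_pos":[0,0,0],"fingers":1},{"twist":[0,0,-0.24],"delta_pos":[0,0,0],"fingers":1},{"twist":[0,0,-0.3],"delta_pos":[0,0,0],"fingers":1},{"twist":[0,0,-0.36],"delta_pos":[0,0,0],"fingers":1},{"twist":[0,0,-0.42],"delta_pos":[0,0,0],"fingers":1},{"twist":[0,0,-0.48],"delta_pos":[0,0,0],"fingers":1}]'; python3 q.py
python3 -m creep '[{"twist":[0,0,-0.04],"delta_pos":[0,0,0],"fingers":1},{"twist":[0,0,-0.08],"delta_pos":[0,0,0],"fingers":1},{"twist":[0,0,-0.12],"delta_pos":[0,0,0],"fingers":1}]'; python3 q.py
```

```text
time: 20.78
tool_pos: [0.6487, 0.0793, 0.1554]
eef_rot: [-0.426, -0.563, -0.425, 0.566]
force: [-6.9, -3.5, 6.2]
width: 0.0148
pos [0.6487 0.0793 0.1554] F [-6.9 -3.5  6.2] T [-0.556  1.402  0.476] yaw -15.96 w 0.0148 q7 -0.70 0.09
time: 21.03
tool_pos: [0.6486, 0.0794, 0.1554]
eef_rot: [-0.39, -0.588, -0.389, 0.592]
force: [-6.1, -2.8, 6.4]
width: 0.0149
pos [0.6486 0.0794 0.1554] F [-6.1 -2.8  6.4] T [-0.539  1.437  0.437] yaw -23.10 w 0.0149 q7 -0.81 -0.09
```

```bash
for i in 1 2 3; do :; done
python3 -m creep '[{"twist":[0,0,-0.04],"delta_pos":[0,0,0],"fingers":1},{"twist":[0,0,-0.08],"delta_pos":[0,0,0],"fingers":1},{"twist":[0,0,-0.12],"delta_pos":[0,0,0],"fingers":1}]' >/dev/null; python3 q.py
python3 -m creep '[{"twist":[0,0,-0.04],"delta_pos":[0,0,0],"fingers":1},{"twist":[0,0,-0.08],"delta_pos":[0,0,0],"fingers":1},{"twist":[0,0,-0.12],"delta_pos":[0,0,0],"fingers":1}]' >/dev/null; python3 q.py
```

```text
pos [0.6485 0.0795 0.1554] F [-6.7 -2.9  5.5] T [-0.601  1.482  0.482] yaw -30.29 w 0.0150 q7 -0.92 -0.08
pos [0.6484 0.0795 0.1554] F [-8.1 -2.6  6.7] T [-0.534  1.578  0.487] yaw -37.49 w 0.0148 q7 -1.03 -0.08
```

```bash
python3 -m creep '[{"twist":[0,0,-0.04],"delta_pos":[0,0,0],"fingers":1},{"twist":[0,0,-0.08],"delta_pos":[0,0,0],"fingers":1},{"twist":[0,0,-0.12],"delta_pos":[0,0,0],"fingers":1}]' >/dev/null; python3 q.py
python3 -m creep '[{"twist":[0,0,-0.04],"delta_pos":[0,0,0],"fingers":1},{"twist":[0,0,-0.08],"delta_pos":[0,0,0],"fingers":1},{"twist":[0,0,-0.12],"delta_pos":[0,0,0],"fingers":1}]' >/dev/null; python3 q.py
```

```text
pos [0.6483 0.0796 0.1554] F [-8.2 -2.7  6.9] T [-0.486  1.505  0.455] yaw -44.69 w 0.0152 q7 -1.14 -0.08
pos [0.6482 0.0798 0.1554] F [-8.3 -2.6  8.4] T [-0.424  1.613  0.447] yaw -51.88 w 0.0149 q7 -1.26 -0.08
```

```bash
python3 -m creep '[{"twist":[0,0,-0.04],"delta_pos":[0,0,0],"fingers":1},{"twist":[0,0,-0.08],"delta_pos":[0,0,0],"fingers":1},{"twist":[0,0,-0.12],"delta_pos":[0,0,0],"fingers":1}]' >/dev/null; python3 q.py
python3 -m creep '[{"twist":[0,0,-0.04],"delta_pos":[0,0,0],"fingers":1},{"twist":[0,0,-0.08],"delta_pos":[0,0,0],"fingers":1},{"twist":[0,0,-0.12],"delta_pos":[0,0,0],"fingers":1}]' >/dev/null; python3 q.py
```

```text
pos [0.6481 0.0798 0.1554] F [-8.7 -3.2  6.6] T [-0.378  1.654  0.412] yaw -59.08 w 0.0148 q7 -1.37 -0.08
pos [0.648  0.0799 0.1554] F [-8.6 -2.5  7.9] T [-0.367  1.685  0.474] yaw -66.27 w 0.0147 q7 -1.48 -0.08
```

```bash
python3 -m creep '[{"twist":[0,0,-0.04],"delta_pos":[0,0,0],"fingers":1},{"twist":[0,0,-0.08],"delta_pos":[0,0,0],"fingers":1},{"twist":[0,0,-0.12],"delta_pos":[0,0,0],"fingers":1}]' >/dev/null; python3 q.py
python3 -m creep '[{"twist":[0,0,-0.04],"delta_pos":[0,0,0],"fingers":1},{"twist":[0,0,-0.08],"delta_pos":[0,0,0],"fingers":1},{"twist":[0,0,-0.12],"delta_pos":[0,0,0],"fingers":1}]' >/dev/null; python3 q.py
```

```text
pos [0.648  0.0801 0.1554] F [-8.3 -2.2  7.4] T [-0.41   1.627  0.421] yaw -73.47 w 0.0147 q7 -1.59 -0.08
pos [0.648  0.0802 0.1554] F [-9.2 -1.9  6.9] T [-0.318  1.668  0.432] yaw -80.66 w 0.0150 q7 -1.70 -0.08
```

```bash
python3 -m creep '[{"twist":[0,0,-0.04],"delta_pos":[0,0,0],"fingers":1},{"twist":[0,0,-0.08],"delta_pos":[0,0,0],"fingers":1},{"twist":[0,0,-0.12],"delta_pos":[0,0,0],"fingers":1}]' >/dev/null; python3 q.py
python3 -m creep '[{"twist":[0,0,-0.04],"delta_pos":[0,0,0],"fingers":1},{"twist":[0,0,-0.08],"delta_pos":[0,0,0],"fingers":1},{"twist":[0,0,-0.12],"delta_pos":[0,0,0],"fingers":1}]' >/dev/null; python3 q.py
```

```text
pos [0.6479 0.0804 0.1554] F [-8.4 -1.8  8.4] T [-0.301  1.673  0.435] yaw -87.86 w 0.0147 q7 -1.81 -0.08
pos [0.648  0.0805 0.1554] F [-8.3 -2.   7.2] T [-0.224  1.659  0.431] yaw -95.05 w 0.0150 q7 -1.92 -0.08
```

```bash
python3 -m creep '[{"twist":[0,0,-0.04],"delta_pos":[0,0,0],"fingers":1},{"twist":[0,0,-0.08],"delta_pos":[0,0,0],"fingers":1},{"twist":[0,0,-0.12],"delta_pos":[0,0,0],"fingers":1}]' >/dev/null; python3 q.py
python3 -m creep '[{"twist":[0,0,-0.04],"delta_pos":[0,0,0],"fingers":1},{"twist":[0,0,-0.08],"delta_pos":[0,0,0],"fingers":1},{"twist":[0,0,-0.12],"delta_pos":[0,0,0],"fingers":1}]' >/dev/null; python3 q.py
```

```text
pos [0.648  0.0806 0.1554] F [-8.1 -2.1  8.2] T [-0.127  1.622  0.424] yaw -102.24 w 0.0152 q7 -2.03 -0.08
pos [0.648  0.0807 0.1554] F [-7.5 -1.1  7. ] T [-0.167  1.595  0.42 ] yaw -109.43 w 0.0147 q7 -2.14 -0.08
```

```bash
python3 -m creep '[{"twist":[0,0,-0.04],"delta_pos":[0,0,0],"fingers":1},{"twist":[0,0,-0.08],"delta_pos":[0,0,0],"fingers":1},{"twist":[0,0,-0.12],"delta_pos":[0,0,0],"fingers":1}]' >/dev/null; python3 q.py
python3 -m creep '[{"twist":[0,0,-0.04],"delta_pos":[0,0,0],"fingers":1},{"twist":[0,0,-0.08],"delta_pos":[0,0,0],"fingers":1},{"twist":[0,0,-0.12],"delta_pos":[0,0,0],"fingers":1}]' >/dev/null; python3 q.py
```

```text
pos [0.6481 0.0809 0.1554] F [-7.4 -1.4  7. ] T [-0.127  1.534  0.451] yaw -116.63 w 0.0150 q7 -2.26 -0.08
pos [0.6482 0.081  0.1554] F [-7.4 -0.7  6.6] T [-0.13   1.534  0.508] yaw -123.81 w 0.0152 q7 -2.37 -0.13
```

```bash
python3 -m creep '[{"twist":[0,0,-0.03],"delta_pos":[0,0,0],"fingers":1},{"twist":[0,0,-0.06],"delta_pos":[0,0,0],"fingers":1}]' >/dev/null; python3 q.py
python3 -m creep '[{"twist":[0,0,-0.03],"delta_pos":[0,0,0],"fingers":1},{"twist":[0,0,-0.06],"delta_pos":[0,0,0],"fingers":1}]' >/dev/null; python3 q.py
```

```text
pos [0.6482 0.081  0.1554] F [-7.4 -0.2  7.3] T [-0.116  1.499  0.523] yaw -127.37 w 0.0148 q7 -2.42 -0.27
pos [0.6483 0.0811 0.1554] F [-8.3 -1.5  7.2] T [-0.073  1.419  0.582] yaw -130.96 w 0.0148 q7 -2.48 -0.32
```

```bash
python3 -m creep '[{"twist":[0,0,-0.03],"delta_pos":[0,0,0],"fingers":1},{"twist":[0,0,-0.06],"delta_pos":[0,0,0],"fingers":1}]' >/dev/null; python3 q.py
python3 -m creep '[{"twist":[0,0,-0.03],"delta_pos":[0,0,0],"fingers":1},{"twist":[0,0,-0.06],"delta_pos":[0,0,0],"fingers":1}]' >/dev/null; python3 q.py
```

```text
pos [0.6483 0.0811 0.1554] F [-7.5 -0.2  6.1] T [-0.136  1.421  0.655] yaw -134.54 w 0.0150 q7 -2.53 -0.37
pos [0.6483 0.0812 0.1554] F [-7.7 -0.8  6.5] T [-0.074  1.454  0.681] yaw -138.13 w 0.0150 q7 -2.58 -0.47
```

```bash
python3 -m creep '[{"twist":[0,0,-0.015],"delta_pos":[0,0,0],"fingers":1},{"twist":[0,0,-0.03],"delta_pos":[0,0,0],"fingers":1}]' >/dev/null; python3 q.py
```

```text
pos [0.6484 0.0812 0.1554] F [-8.  -0.8  6.4] T [-0.079  1.372  0.739] yaw -139.88 w 0.0150 q7 -2.60 -0.64
```

The torque is 0.74 N m against a 0.43–0.44 running value, about 0.30 above, which is right. I release and rise clear.

```bash
python3 -m creep '[{"twist":[0,0,0],"delta_pos":[0,0,0],"fingers":0.5},{"twist":[0,0,0],"delta_pos":[0,0,0],"fingers":0.2},{"twist":[0,0,0],"delta_pos":[0,0,0],"fingers":-0.2},{"twist":[0,0,0],"delta_pos":[0,0,0],"fingers":-0.6},{"twist":[0,0,0],"delta_pos":[0,0,0],"fingers":-1},{"twist":[0,0,0],"delta_pos":[0,0,0.02],"fingers":-1},{"twist":[0,0,0],"delta_pos":[0,0,0.06],"fingers":-1},{"twist":[0,0,0],"delta_pos":[0,0,0.1],"fingers":-1},{"twist":[0,0,0],"delta_pos":[0,0,0.14],"fingers":-1},{"twist":[0,0,0.05],"delta_pos":[-0.03,-0.04,0.15],"fingers":-1},{"twist":[0,0,0.1],"delta_pos":[-0.06,-0.08,0.15],"fingers":-1},{"twist":[0,0,0.2],"delta_pos":[-0.1,-0.12,0.15],"fingers":-1},{"twist":[0,0,0.3],"delta_pos":[-0.13,-0.16,0.15],"fingers":-1},{"twist":[0,0,0.4],"delta_pos":[-0.15,-0.2,0.15],"fingers":-1},{"twist":[0,0,0.5],"delta_pos":[-0.15,-0.24,0.15],"fingers":-1},{"twist":[0,0,0.5],"delta_pos":[-0.15,-0.26,0.15],"fingers":-1},{"twist":[0,0,0.5],"delta_pos":[-0.15,-0.26,0.15],"fingers":-1},{"twist":[0,0,0.5],"delta_pos":[-0.15,-0.26,0.15],"fingers":-1}]'; python3 q.py
python3 - <<'E'
from h import *
t=get_image("top")[:,:,::-1].copy();cv2.imwrite("pics/t13.png",t);s=get_image("scene")[:,:,::-1];cv2.imwrite("pics/s13.png",s)
h=cv2.cvtColor(t,cv2.COLOR_BGR2HSV);a=np.radians(12.6);c,n=np.cos(a),np.sin(a);V=np.array([.6495,.0797])
print("pred plaque outer corners",[proj("top",[V[0]+x*c-y*n,V[1]+x*n+y*c,.061]).round(1).tolist() for x,y in((-.115,.017),(-.115,-.017),(-.055,.017),(-.055,-.017))])
# orange disc
k=((h[...,0]>=5)&(h[...,0]<=17)&(h[...,1]>170)&(h[...,2]>150)).astype(np.uint8);k[:,:240]=0;k[:,430:]=0;k[:180]=0
_,_,st,ce=cv2.connectedComponentsWithStats(k)
for i in np.argsort(-st[1:,4])[:4]+1:
    print(st[i],ce[i].round(1));P=bp("top",ce[i],.061)[:2]-V;print("  vise x,y at z61:",P[0]*c+P[1]*n,-P[0]*n+P[1]*c)
g=cv2.absdiff(cv2.imread("pics/top0.png"),t).max(2)
_,_,st,ce=cv2.connectedComponentsWithStats((cv2.GaussianBlur(g,(0,0),1)>30).astype(np.uint8))
print("changed",[(st[i].tolist()) for i in range(1,len(st)) if st[i,4]>25])
E
```

```text
time: 26.87
tool_pos: [0.53, -0.1286, 0.2738]
eef_rot: [0.124, -0.696, 0.124, 0.696]
force: [0.7, 0.4, 1.0]
width: 0.0852
pos [ 0.53   -0.1286  0.2738] F [0.7 0.4 1. ] T [ 0.038 -0.013 -0.024] yaw -110.20 w 0.0852 q7 -1.74 0.03
pred plaque outer corners [[285.5, 257.7], [300.2, 254.2], [279.6, 232.2], [294.1, 228.7]]
[297 306  15  15  84] [304.3 313.2]
  vise x,y at z61: -0.2451479200002098 0.004177307804427044
[284 234  11  10  37] [289.3 238.6]
  vise x,y at z61: -0.07462542629763196 -0.0012161988070589075
[288 239   1   1   1] [288. 239.]
  vise x,y at z61: -0.07481733759329083 0.001911683788246469
[290 238   1   1   1] [290. 238.]
  vise x,y at z61: -0.07366192596658266 -0.0030133606352947175
changed [[348, 169, 122, 311, 27403], [277, 216, 23, 41, 536], [577, 465, 63, 15, 377]]
```

```bash
python3 - <<'E'
from h import *
t=cv2.imread("pics/t13.png");g=cv2.GaussianBlur(cv2.absdiff(cv2.imread("pics/top0.png"),t).max(2),(0,0),.7)
k=(g>28).astype(np.uint8);k[:215]=0;k[262:]=0;k[:,:270]=0;k[:,310:]=0
# dark lacquer / wood pixels overhanging: left+right edges of plaque per row, sub-pixel, in vise axes
a=np.radians(12.6);c,n=np.cos(a),np.sin(a);V=np.array([.6495,.0797])
P=np.array([bp("top",(x,y),.061)[:2] for y,x in zip(*np.nonzero(k))])-V;Q=np.c_[P[:,0]*c+P[:,1]*n,-P[:,0]*n+P[:,1]*c]
print("x",Q[:,0].min(),Q[:,0].max(),"y",np.percentile(Q[:,1],[1,50,99]))
for lo in np.arange(-.115,-.03,.012):
    q=Q[(Q[:,0]>lo)&(Q[:,0]<lo+.012),1]
    if len(q):print(round(lo,3),q.min().round(4),q.max().round(4),((q.min()+q.max())/2).round(4))
E
```

```text
x -0.113621086943092 -0.023212827579440307 y [-0.01777884 -0.00100206  0.01672288]
-0.115 -0.0161 0.015 -0.0005
-0.103 -0.017 0.0158 -0.0006
-0.091 -0.0157 0.0138 -0.001
-0.079 -0.0168 0.0151 -0.0008
-0.067 -0.0155 0.0137 -0.0009
-0.055 -0.0186 0.0171 -0.0007
-0.043 -0.0185 0.0178 -0.0004
-0.031 -0.0184 0.0174 -0.0005
```

The plaque spans vise x from −114 mm (nominal −115), is centred to about 0.7 mm, and its centreline is straight. I'm handing in.

```bash
python3 -c "
from plant import *
job_done();print(get_obs()['time'])"
```

```text
the job is handed in; nothing more can be done
the job is handed in; nothing more can be done
```

The plaque is in the vise against the back stop with its painted end towards the robot. The T-handle is tightened to the right feel, and the job was handed in at about 27 s of the 72 s.

**What happened**
- **First try:** The first slide failed. The nose had drooped about 1°, hit the bed front with 49 N of wrist force, and the plaque slipped about 40 mm back in the grip. I did not check the wood for a mark.
- **Second try:** I set it down on clear bench, regripped it, tilted the tool to counter the droop, went in high over the bed, lowered it and slid it home. It met the stop with an 11 N push at the expected depth, and I released it.
- **Handle:** I turned it about 182° clockwise. Running torque was about 0.43–0.44 N m, and I stopped at 0.74, about 0.30 above running. The last stop left the wrist joint 0.06 rad from its limit.

**Last checks**
- **Plaque:** The top camera shows the painted end at 114 mm in front of the screw (115 mm when home) and centred to about 0.7 mm. Its centreline shows no measurable skew.
- **Bench:** No other object showed movement in the before-and-after pictures. The arm hid the right-hand part of the view, where the pencil, brooch, glasses case and brush lie, so I could not check those. The arm never went near them at their height.
- **Weaker or disagreeing checks:** The camera pitch fit was unreliable over the vise, so I went by contact forces instead. The torque slope came out at 0.7–1 N m per rad against the stated 1. After clamping I only checked positions numerically, because I had used up my picture views.

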